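# Bring the evidence cartons in front of the reader

## Task

Stack all the brown evidence cartons that are on the bench flat and label up on the sloping tray, one on top of another with the longest at the bottom and each next one shorter, squarely and centred across the tray, every one pushed back against the backstop. Then put the loose crank on the square shaft end and wind clockwise until the carriage's pointer is lined up with the reader's pointer, moving the carriage with nothing but the crank. Finally lift the crank off and stand it upright in its dish again; leave the flask and the amber jar where they are.

Things in the scene. Friction and masses are not known exactly. Their poses are not given: they have to be found in the camera images.
- carton_a_mid (a point): centre of the longest of the plain brown evidence cartons: a closed box 132 mm long (its y) x 56 mm wide (its x) x 36 mm high (its z), 220 g, with a strip of brown tape along the top and a small white label on top. It may be absent.
- carton_b_mid (a point): centre of the second longest of the plain brown evidence cartons: a closed box 116 mm long (its y) x 56 mm wide (its x) x 36 mm high (its z), 220 g, with a strip of brown tape along the top and a small white label on top. It may be absent.
- carton_c_mid (a point): centre of the third longest of the plain brown evidence cartons: a closed box 100 mm long (its y) x 56 mm wide (its x) x 36 mm high (its z), 220 g, with a strip of brown tape along the top and a small white label on top. It may be absent.
- carton_d_mid (a point): centre of the shortest of the plain brown evidence cartons: a closed box 84 mm long (its y) x 56 mm wide (its x) x 36 mm high (its z), 220 g, with a strip of brown tape along the top and a small white label on top. It may be absent.
- tray (a point): sloping tray (0.30 rad, too little to slide by itself) on the carriage: plate 100 mm wide, 144 mm long, open at sides and top end, with a backstop 100 mm high (square to the slope), 6 mm thick, at its lower end. Origin: middle of the inner corner of slope and backstop; x across, y down the slope into the backstop (slope at negative y), z square to the slope. Corner 55 mm above the table.
- pointer (a point): tip of the dark pointer on the carriage, on the reader's side, 44 mm above the table. Its y is the carriage's level direction of travel, away from the shaft; x points to the reader's side; z up.
- reader_mark (a point): tip of the dark pointer bar below the white reader head (130 mm high, fixed beside the bed), as high as the carriage's pointer and on its travel's +y side by 45 to 85 mm at the start; same axes. In place, the two pointers face each other, level along y.
- winder (a joint): angle of the stage's vertical square shaft (rad, 0 at the start, at most 35), positive clockwise from above. One clockwise turn moves the carriage and tray 20 mm in the pointer's +y. About 0.2 N m of friction; it stays where it is left. The carriage does not give way to light pushes.
- shaft_top (a point): centre of the top of the square shaft end, standing up from the grey box at one end of the bed: 20 mm square, its top 8 mm turned to a cone 12 mm wide at the end; z up; x and y square to its flats, turning with it. The box's top is 32 mm lower, 60 mm above the table.
- crank: loose steel crank, 440 g, stands by itself. Origin: under its hub, 40 mm square, 60 mm high, with a 23 mm square socket 28 mm deep from below; fits at any quarter turn. On the shaft the origin is 28 mm below shaft_top. z up the hub; arm 18 mm wide along +x to the handle, 36 to 46 mm up; counterweight 30 mm wide to x = -45 mm, 31 to 51 mm up. Hub faces across y are free to grip.
- crank_knob (a point): middle of the crank's black round handle, 65 mm from the hub's axis: 21 mm thick, standing from 47 to 105 mm above the hub's underside (this point at 78 mm). It spins freely on its own axis, so a gripper can hold it and keep its heading while the crank goes round.
- dish: shallow steel dish in which the crank stands at the start, fixed: 160 mm (x) by 140 mm (y) outside, rim 14 mm high and 4 mm thick, inner floor 4 mm above its origin, which is the centre of its underside on the table.
- flask: glass flask with a round belly of 84 mm and a narrow neck, 178 mm high; origin under its centre. Not to be disturbed.
- reagent: amber glass jar with a black lid, 60 mm wide and 120 mm high; origin under its centre. Not to be disturbed.
Things that resemble listed ones, but are neither listed nor needed, are in the scene too. What is shaped like the part that bears carton_d_mid but purple is not meant.

How it is judged (in metres and radians):
On the way, in this order (a step that is already met when the one before it is completed fails the run):
1. all cartons present are stacked on the tray, label up, longest at the bottom, flat, square, and against the backstop (y of carton_a_mid in the frame of tray between -0.072 and -0.063 m and x of carton_a_mid in the frame of tray between -0.018 and 0.018 m and z of carton_a_mid in the frame of tray between 0.01 and 0.14 m and angle between the z axis of each of carton_a_mid, carton_b_mid, carton_c_mid, carton_d_mid and the z axis of tray, either way round below 0.09 rad and angle between the y axis of each of carton_a_mid, carton_b_mid, carton_c_mid, carton_d_mid and the y axis of tray, either way round below 0.12 rad and y of carton_b_mid in the frame of tray between -0.064 and -0.055 m and x of carton_b_mid in the frame of tray between -0.018 and 0.018 m and z of carton_b_mid in the frame of tray between 0.01 and 0.14 m and y of carton_c_mid in the frame of tray between -0.056 and -0.047 m and x of carton_c_mid in the frame of tray between -0.018 and 0.018 m and z of carton_c_mid in the frame of tray between 0.01 and 0.14 m and y of carton_d_mid in the frame of tray between -0.048 and -0.039 m and x of carton_d_mid in the frame of tray between -0.018 and 0.018 m and z of carton_d_mid in the frame of tray between 0.01 and 0.14 m and z of each of carton_b_mid, carton_c_mid, carton_d_mid in the frame of carton_a_mid above 0.028 m and z of each of carton_c_mid, carton_d_mid in the frame of carton_b_mid above 0.028 m and z of carton_d_mid in the frame of carton_c_mid above 0.028 m), for 0.2 s.
2. with the crank on the square shaft end, the carriage's pointer has been wound to the reader's pointer (within 4 mm) (distance between crank and shaft_top below 0.034 m and horizontal distance between crank and shaft_top below 0.006 m and angle between the z axis of crank and the z axis of shaft_top, either way round below 0.12 rad and y of pointer in the frame of reader_mark between -0.004 and 0.004 m), for 0.2 s.
At the end, for the whole second after the job is handed in: All cartons lie still, label up, on the tray, longest at the bottom, within 6 mm of the backstop and 18 mm of the middle line, flat within 0.09 and square within 0.12 rad; the pointers are within 4 mm along the travel; the crank stands upright and still in its dish (all of step 1 and y of pointer in the frame of reader_mark between -0.004 and 0.004 m and linear speed of each of carton_a, carton_b, carton_c, carton_d, crank below 0.02 m/s and x of crank in the frame of dish between -0.078 and 0.078 m and y of crank in the frame of dish between -0.068 and 0.068 m and height (world z) of crank below 0.02 m and angle between crank's own z axis and vertical below 0.12 rad); the robot touches nothing.
It fails at once if the flask or the amber jar is pushed more than 30 mm or knocked over (distance of any of flask, reagent from where it was at the start of the episode above 0.03 m or angle between any of flask, reagent's own z axis and vertical above 0.5 rad).
It fails at once if the carriage is moved (shaft turning faster than 0.6 rad/s) while the crank is not on the shaft ((velocity of joint winder above 0.6 rad/s or velocity of joint winder below -0.6 rad/s) and (horizontal distance between crank and shaft_top above 0.012 m or height (world z) of crank above 0.09 m)).
Of carton_a, carton_b, carton_c, carton_d only 2 to 3 are there at a start; the rules pass over those that are not, and their reading is None.
At some moment in a run one of carton_a may be knocked a few centimetres aside while the robot is not near it.
Once in a run the grip may slacken for a moment while it holds something.
It also fails if it takes over 210 s, if anything falls off the work surface, if the arm or the gripper's body presses on something with over 40 N, if the wrist force passes 120 N, or if a joint passes its speed limit or range.

## Robot

A 6-joint arm with a two-finger parallel gripper is mounted at the origin on the work surface. World frame = base frame: x ahead of the robot, y to its left, z up, the work surface at z = 0. Lengths are in m, angles in degrees, forces in N, time in s.
With the tool pointing down it reaches from about 0.25 to 0.725 m from the base axis. Payload 9.7 kg.
Tool frame: the origin (TCP) lies midway between the tips of the shut fingers; the grasp point (between the pads) lies 19 mm behind it; z points along the fingers, y is the direction in which the jaws open and shut (so a half turn about z gives the same grasp; the last joint's range is limited). The gripper opens to 85 mm and grips with 20 to 120 N. Pads are 22 mm wide; open, the fingers measure 114 mm over their backs; the gripper's body (76 mm by 85 mm) begins 54 mm behind the grasp point. The pads swing forward as they close: fully open they stand 13 mm farther back than shut.
Start: joints at [-67.895, 4.979, 10.078, 95.1, 0, 90], TCP at [0.207, -0.51, 0.231] pointing down, gripper open.
Joint ranges: [-179.16, 179.16], [-48.56, 103.87], [-65.8, 70.77], [-126.05, 130.52], [-82.76, 87.17], [-180, 180]. Speed limits (degrees/s): [127.2, 127.2, 147.25, 180, 180, 180].

## Interface

Orientations are given as [roll, pitch, yaw] about the fixed x, y, z axes, in that order (R = Rz(yaw) Ry(pitch) Rx(roll)).
In Python, from workcell import get_obs, camera, get_calibration, job_done gives the robot as it stands.
- The arm moves only by the tool play_rows, never from a script. Its argument "commands" is text: rows parted by semicolons, each of 5 numbers parted by spaces: the opening, from 0 (shut) to 1 (fully open), then the shift along the world's x, y, z in mm, then the turn about the world's z in degrees. A call has 1 to 10 rows; each row is the pose to reach, as a shift and turn from the pose commanded when the call began; what a row does not reach only later rows make up. A row lasts 1/12 s, in which the tool goes at most 41.7 mm and 7.16 degrees, less where a joint would pass 70% of its speed; a pose out of reach is approached as far as the arm can. A call with a gripper value outside its range is refused whole. The fingers move at their own pace and stop on an object; "force" is the grip in N (left out, the last holds). Time passes only in rows, so rows that repeat a pose let the fingers close. It gives the time, the measured TCP pose, the force and the opening at its end, in the units of the state.
- get_obs(): the state, without advancing time (a new reading comes with each control period).
- camera(name): name is "scene" or "side" or "wrist"; returns the picture (384x512x3 uint8, red, green, blue); there is no depth.
- get_calibration(name): a dict with "fx", "fy", "cx", "cy" (pixels), "k1" (the pictures are not rectified: a ray, as slopes to the right and down, at radius r is drawn at 1 + k1 r^2 times it, then the intrinsics apply), "eye" and "attitude" of the camera in the world; the wrist camera has in their place "mount" (4x4, takes a point from camera to tool coordinates, whose origin is the TCP and whose axes are the flange's). Camera axes: x right, y down, z forward; pixel columns grow to the right and rows downward; lengths in m; the calibration is good to about 2 mm. A picture is of the moment at which its call begins: read the wrist's pose just before it. get_calibration takes no time and is no camera call.
- job_done(): hands the job in, once; it reports no verdict.
The state is a dict: "time": time; "q": joint angles; "qd": joint speeds; "joint_efforts": joint torques, N m; "ee_pos": TCP position; "tcp_rot": TCP orientation; "wrist_force": force on the tool from outside, world axes, zero at the start; "torque": the same for the moment, N m; "opening": finger opening in m.
Only numpy, scipy, OpenCV 4.12 (cv2) and the standard library are available. Lean on these libraries where they do the work, as an engineer would, in place of code of your own. Each camera call takes 0.05 s, during which the arm holds its last target.

## Working session

There is one attempt and no reset: what is moved stays moved. The work goes in short steps, Python scripts to look and compute and a tool call to move; the robot and the scene stay as the last step left them, time stands still between calls to the robot, and variables do not carry over. Pictures are saved under pics/ and viewed, and the job is handed in when it is done.

Besides the shell and the picture viewer there is one more tool, called after "Emit:" as name(argument=value, ...) on one line, values as JSON. play_rows: Moves the arm, as the interface text tells. Its arguments: {"type":"object","properties":{"commands":{"type":"string"},"force":{"type":"number"}},"required":["commands"]}

```bash
mkdir -p pics; ls; python3 - <<'E'
from workcell import *
import cv2
print(get_obs())
for n in ["scene","side","wrist"]:
    print(n,get_calibration(n))
    im=camera(n); cv2.imwrite(f"pics/{n}0.png",im[:,:,::-1])
E
```

```text
pics
{'time': 0.0, 'q': array([-6.78964437e+01,  5.01002103e+00,  1.00335084e+01,  9.50990926e+01,
        5.65152433e-04,  9.00009948e+01]), 'qd': array([ 0.00957206,  0.0125263 ,  0.06707569,  0.11643419, -0.02011783,
       -0.05707828]), 'joint_efforts': array([-1.99770700e-03, -5.20377374e+01,  4.64811337e+01,  1.59183552e-02,
       -6.51638879e-05, -3.27740565e-06]), 'ee_pos': array([ 0.20686991, -0.50936097,  0.23058495]), 'tcp_rot': array([-1.79924395e+02, -5.63839187e-04,  2.21025607e+01]), 'wrist_force': array([-0.94322121,  0.33397623, -0.20517612]), 'torque': array([-0.0503295 , -0.03244133,  0.03537692]), 'opening': 0.08541930596059645}
scene {'fx': 408.93118218296655, 'fy': 408.93118218296655, 'cx': 252.5818390080385, 'cy': 189.28220216538503, 'k1': -0.07692444711513859, 'eye': array([ 0.86833211, -0.57818383,  1.10290963]), 'attitude': array([-148.75333533,    0.7205203 ,   29.13501506])}
side {'fx': 494.4688217338966, 'fy': 494.4688217338966, 'cx': 262.1868411579453, 'cy': 191.64575971734402, 'k1': -0.12967215223731698, 'eye': array([ 0.29941361, -1.07582114,  1.24619348]), 'attitude': array([-138.13983477,   -1.00930136,  -11.79107224])}
wrist {'fx': 316.9854367893667, 'fy': 316.9854367893667, 'cx': 254.75424555009704, 'cy': 191.8379800865236, 'k1': -0.0012894628079040758, 'mount': array([[-1.56373752e-04, -9.64422400e-01, -2.64366051e-01,
         6.73332257e-02],
       [ 9.99999906e-01, -2.58031169e-04,  3.49807783e-04,
         4.32592746e-04],
       [-4.05577143e-04, -2.64365972e-01,  9.64422350e-01,
        -1.42225527e-01],
       [ 0.00000000e+00,  0.00000000e+00,  0.00000000e+00,
         1.00000000e+00]])}
```

View pics/scene0.png

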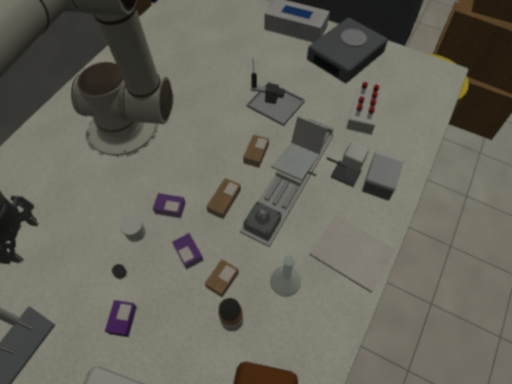

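View pics/side0.png

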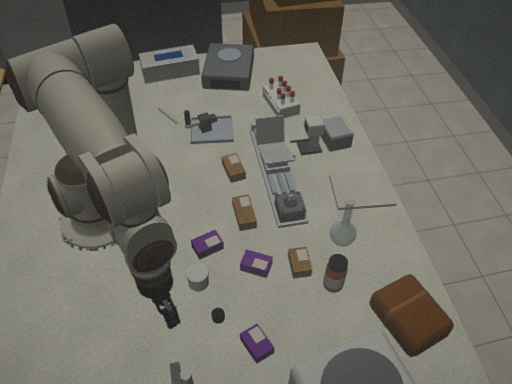

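View pics/wrist0.png

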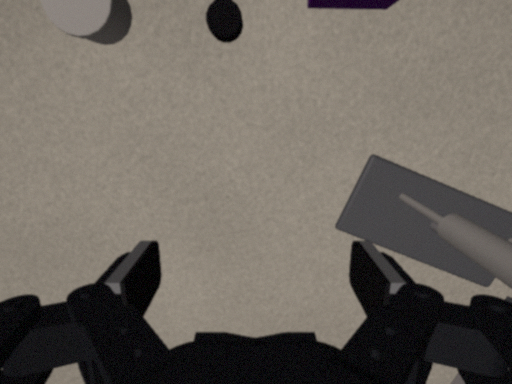

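The brown cartons are in the scene picture at (256,150), (224,197) and (222,277). Purple look-alikes sit at (168,205), (187,250) and (120,318), and there is a brown bag at (265,375). The stage box and shaft are at (263,217), the tray at (300,155), the crank in its dish at (272,95), and the reader at (350,165). Next I'll write the helpers and look at crops.

```bash
cat > h.py <<'E'
import numpy as np, cv2
from scipy.spatial.transform import Rotation as Ro
from workcell import *
def campose(n,obs=None):
    c=get_calibration(n)
    if n=="wrist":
        o=obs or get_obs()
        T=np.eye(4);T[:3,:3]=Ro.from_euler('xyz',o['tcp_rot'],degrees=True).as_matrix();T[:3,3]=o['ee_pos']
        M=T@c['mount'];return c,M[:3,3],M[:3,:3]
    return c,np.array(c['eye']),Ro.from_euler('xyz',c['attitude'],degrees=True).as_matrix()
def und(c,uv):
    d=(np.atleast_2d(uv)-[c['cx'],c['cy']])/[c['fx'],c['fy']]
    s=d.copy()
    for _ in range(30): s=d/(1+c['k1']*(s**2).sum(1,keepdims=True))
    return s
def rays(n,uv,obs=None):
    c,e,R=campose(n,obs);s=und(c,uv);d=np.c_[s,np.ones(len(s))]@R.T
    return e,d/np.linalg.norm(d,axis=1,keepdims=True)
def onz(n,uv,z,obs=None):
    e,d=rays(n,uv,obs);return e+d*((z-e[2])/d[:,2])[:,None]
def proj(n,P,obs=None):
    c,e,R=campose(n,obs);p=(np.atleast_2d(P)-e)@R;s=p[:,:2]/p[:,2:]
    s=s*(1+c['k1']*(s**2).sum(1,keepdims=True));return s*[c['fx'],c['fy']]+[c['cx'],c['cy']]
def tri(n1,u1,n2,u2):
    e1,d1=rays(n1,u1);e2,d2=rays(n2,u2);d1=d1[0];d2=d2[0]
    A=np.c_[d1,-d2];t=np.linalg.lstsq(A,e2-e1,rcond=None)[0]
    a=e1+t[0]*d1;b=e2+t[1]*d2;return (a+b)/2,np.linalg.norm(a-b)
def crop(im,x0,y0,x1,y1,s,name):
    cv2.imwrite(name,cv2.resize(im[y0:y1,x0:x1,::-1],None,fx=s,fy=s,interpolation=cv2.INTER_CUBIC))
def snap(n):
    o=get_obs();return o,camera(n)
E
python3 - <<'E'
from h import *
s=cv2.imread('pics/scene0.png')[:,:,::-1];d=cv2.imread('pics/side0.png')[:,:,::-1]
crop(s,195,75,395,305,2.6,'pics/s1.png')
crop(d,180,80,400,305,2.6,'pics/d1.png')
E
```

```text
(no output)
```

View pics/s1.png

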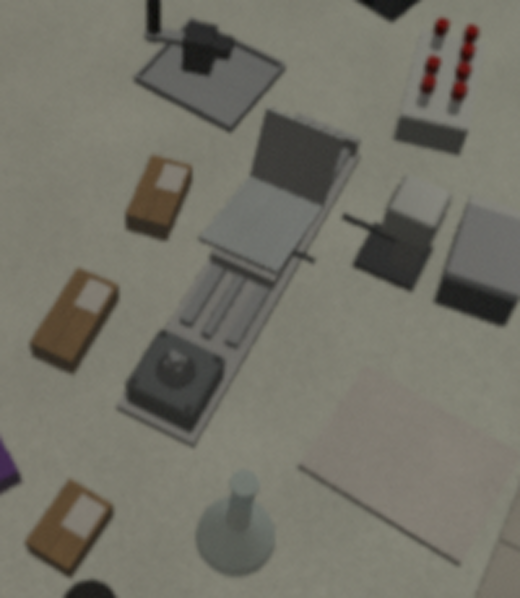

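View pics/d1.png

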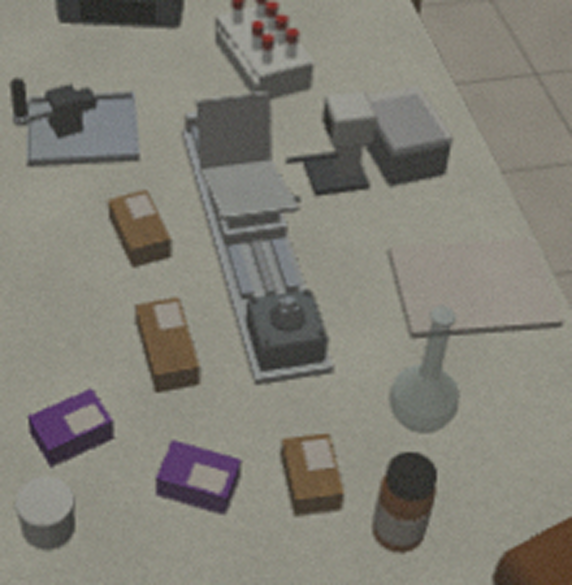

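```bash
python3 - <<'E'
from h import *
s=cv2.imread('pics/scene0.png')[:,:,::-1];d=cv2.imread('pics/side0.png')[:,:,::-1]
def g(im,b): 
    x=np.clip(im[b[1]:b[1]+48,b[0]:b[0]+48].astype(float)*1.8,0,255).astype(np.uint8)
    return cv2.resize(x,(260,260),interpolation=cv2.INTER_CUBIC)
bs=[(232,126),(200,173),(198,253)];bd=[(210,143),(220,188),(276,238)]
o=np.vstack([np.hstack([g(s,b) for b in bs]),np.hstack([g(d,b) for b in bd])])
cv2.imwrite('pics/cart.png',o[:,:,::-1])
E
```

```text
(no output)
```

View pics/cart.png

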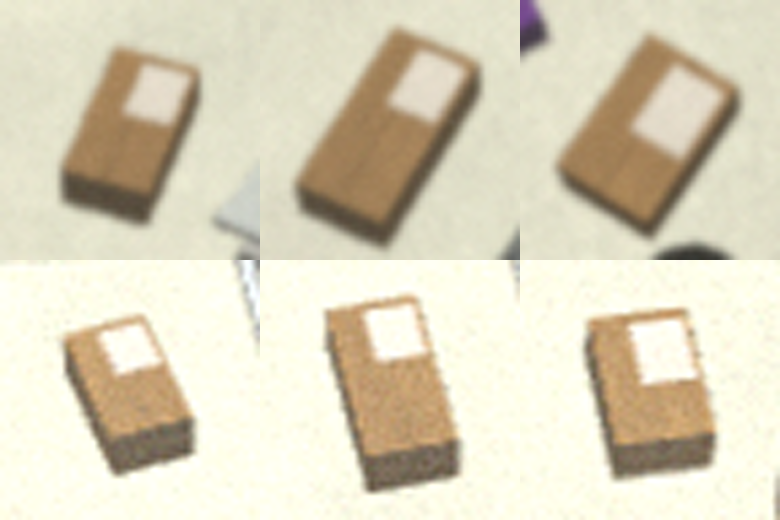

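```bash
python3 - <<'E'
from h import *
S=[((232,126),[(115,47),(198,70),(155,192),(65,172)]),((200,173),[(138,28),(222,66),(128,216),(38,187)]),((198,253),[(130,34),(220,92),(130,222),(37,165)])]
D=[((210,143),[(65,75),(143,55),(192,157),(112,178)]),((220,188),[(66,50),(155,36),(198,180),(105,197)]),((276,238),[(68,58),(166,50),(194,172),(92,185)])]
for n,L in (("scene",S),("side",D)):
    for b,q in L:
        P=onz(n,np.array(q)/5.4167+b-0.4,.036)[:,:2]
        l=((P[0]-P[3])+(P[1]-P[2]))/2;w=((P[1]-P[0])+(P[2]-P[3]))/2
        print(n,P.mean(0).round(4),'len',np.linalg.norm(l).round(4),'w',np.linalg.norm(w).round(4),'yaw len',np.degrees(np.arctan2(l[1],l[0])).round(1),'yaww',np.degrees(np.arctan2(w[1],w[0])).round(1))
def T(a,b,o=((195,75),(180,80))):
    p,e=tri("scene",np.array(a)/2.6+o[0]-.3,"side",np.array(b)/2.6+o[1]-.3);print(a,p.round(4),e.round(4))
T((177,357),(291,305)) # shaft top
T((315,262),(299,205)) # pointer
T((344,216),(288,158)) # reader tip
T((200,238),(214,214)) # tray top-left corner
T((276,277),(292,205))
T((265,110),(197,100)) # backstop TL
T((357,143),(268,96))
T((153,8),(18,84)) # knob top
T((137,77),(28,158))
T((231,129),(138,158))
T((284,67),(134,94))
E
```

```text
scene [0.4746 0.1252] len 0.0967 w 0.0545 yaw len 102.1 yaww 11.3
scene [ 0.4758 -0.0792] len 0.112 w 0.0542 yaw len 92.2 yaww 5.0
scene [ 0.6017 -0.3006] len 0.0808 w 0.0559 yaw len 86.6 yaww -3.5
side [0.4697 0.1266] len 0.0982 w 0.0533 yaw len 98.7 yaww 9.5
side [ 0.4692 -0.0787] len 0.1143 w 0.0547 yaw len 91.8 yaww 1.6
side [ 0.5957 -0.2993] len 0.0819 w 0.0553 yaw len 85.4 yaww -4.2
(177, 357) [ 0.6182 -0.0964  0.0818] 0.003
(315, 262) [0.6888 0.125  0.025 ] 0.0029
(344, 216) [0.6926 0.1967 0.0421] 0.0052
(200, 238) [0.5618 0.0628 0.082 ] 0.0143
(276, 277) [0.6632 0.0544 0.087 ] 0.016
(265, 110) [0.5666 0.2156 0.1493] 0.0058
(357, 143) [0.6743 0.2545 0.1092] 0.0046
(153, 8) [0.3399 0.3505 0.1002] 0.012
(137, 77) [0.3394 0.3037 0.0061] 0.0058
(231, 129) [ 0.4944  0.2871 -0.0032] 0.0016
(284, 67) [0.5109 0.4177 0.0058] 0.0041
```

Three cartons are present and carton_a is absent: B (116 mm) at (0.472,-0.079), C (100 mm) at (0.472,0.126) and D (84 mm) at (0.598,-0.300). All three lie label up. I'll move up to a wrist viewpoint.

Emit:
play_rows(commands="1 20 30 20 7;1 40 60 40 14;1 60 95 60 21;1 85 130 80 28;1 110 165 100 35;1 135 200 120 42;1 160 235 120 49;1 185 270 120 56;1 210 305 120 63;1 235 340 120 70")

```text
time: 0.98
ee_pos: [0.4285, -0.1877, 0.3514]
tcp_rot: [180.0, 0.0, 92.4]
wrist_force: [0.8, -0.0, 0.1]
opening: 0.0855
```

Emit:
play_rows(commands="1 30 30 0 0;1 60 60 0 0;1 80 90 0 0;1 90 110 0 0;1 90 110 0 0;1 90 110 0 0")

```text
time: 1.48
ee_pos: [0.5181, -0.0785, 0.3505]
tcp_rot: [-179.9, -0.0, 92.3]
wrist_force: [-0.4, -0.7, -1.0]
opening: 0.0855
```

```bash
python3 - <<'E'
from h import *
o,im=snap("wrist");print(o['ee_pos'],o['tcp_rot'],o['q']);np.save('o1.npy',o,allow_pickle=True)
cv2.imwrite('pics/w1.png',cv2.resize(np.clip(im[:,:,::-1]*1.5,0,255).astype(np.uint8),None,fx=1.5,fy=1.5))
cv2.imwrite('pics/w1raw.png',im[:,:,::-1])
E
```

```text
[ 0.51807391 -0.07848193  0.35049755] [-1.79920881e+02 -6.06454093e-03  9.22519638e+01] [-8.60925214e+00  6.20706671e+00  2.51020306e+01  1.08973808e+02
 -8.95252843e-03  7.91387860e+01]
```

View pics/w1.png

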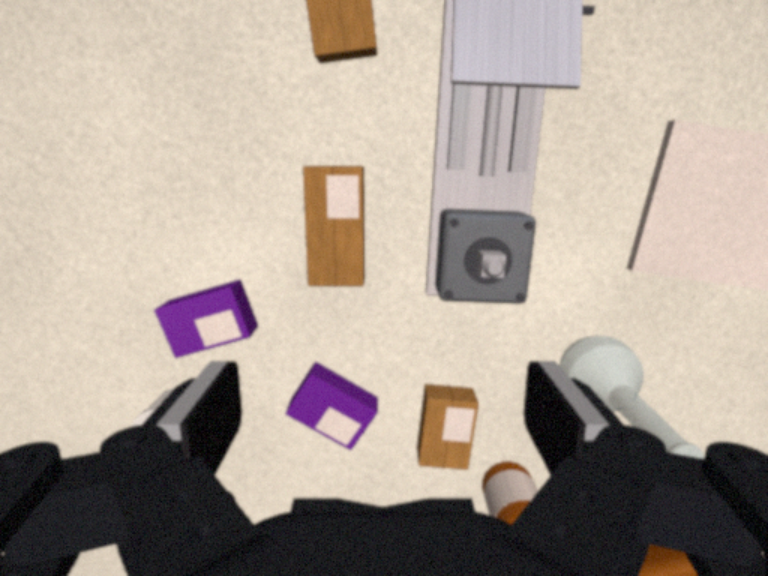

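The view shows B at (335,225), the shaft at (492,263), D at (449,427) and the tray's uphill end at (517,85), in enlarged pixels. I'll crop and measure these.

```bash
python3 - <<'E'
from h import *
im=cv2.imread('pics/w1raw.png')
def g(x0,y0,w,h,s): return cv2.resize(np.clip(im[y0:y0+h,x0:x0+w]*1.5,0,255).astype(np.uint8),None,fx=s,fy=s,interpolation=cv2.INTER_CUBIC)
cv2.imwrite('pics/w1a.png',np.hstack([g(190,100,65,100,5.5),g(280,130,80,100,5.5)]))
E
```

```text
(no output)
```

View pics/w1a.png

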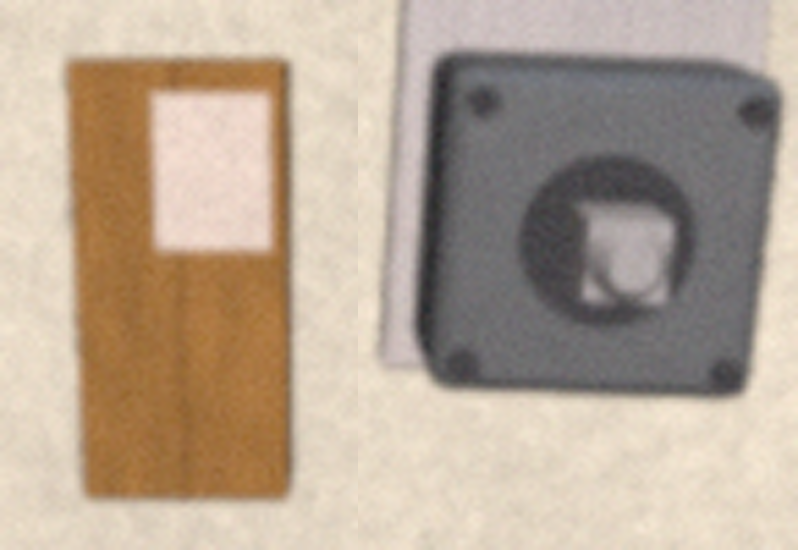

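```bash
python3 - <<'E'
from h import *
o=np.load('o1.npy',allow_pickle=True).item()
def W(pts,off,z,s=5.5): return onz("wrist",np.array(pts,float)/s+off-.4,z,o)
P=W([(67,60),(287,60),(290,497),(83,497)],(190,100),.036);print(P.round(4),P.mean(0).round(4))
l=P[0]-P[3]+P[1]-P[2];w=P[1]-P[0]+P[2]-P[3];print(np.linalg.norm(l)/2,np.linalg.norm(w)/2,np.degrees(np.arctan2(l[1],l[0])),np.degrees(np.arctan2(w[1],w[0])))
B=W(np.array([(484,103),(756,112),(724,374),(461,364)])-[357.5,0],(280,130),.06);print(B.round(4),B.mean(0))
l=B[0]-B[3]+B[1]-B[2];w=B[1]-B[0]+B[2]-B[3];print(np.degrees(np.arctan2(l[1],l[0])),np.degrees(np.arctan2(w[1],w[0])))
print('shaft',W([(632-357.5,262)],(280,130),.092))
s=1.5
print('D',onz("wrist",np.array([(427,386),(476,388),(468,467),(419,465)])/s,.036,o).round(4))
E
```

```text
[[ 0.4422 -0.0225  0.036 ]
 [ 0.498  -0.0203  0.036 ]
 [ 0.502  -0.1351  0.036 ]
 [ 0.4459 -0.1373  0.036 ]] [ 0.472  -0.0788  0.036 ]
0.11485218269738959 0.05600408677502178 91.95157416798394 2.2475496460148596
[[ 0.5832 -0.0666  0.06  ]
 [ 0.6509 -0.0661  0.06  ]
 [ 0.6508 -0.134   0.06  ]
 [ 0.5826 -0.134   0.06  ]] [ 0.61690596 -0.10018012  0.06      ]
89.69622329855173 0.1768683939755717
shaft [[ 0.61604536 -0.09845978  0.092     ]]
D [[ 0.5722 -0.2429  0.036 ]
 [ 0.6242 -0.2432  0.036 ]
 [ 0.6241 -0.3399  0.036 ]
 [ 0.5696 -0.3395  0.036 ]]
```

Emit:
play_rows(commands="1 10 40 0 0;1 20 80 0 0;1 30 120 0 0;1 40 150 0 -2.3;1 40 160 0 -2.3;1 40 160 0 -2.3;1 40 160 0 -2.3")

```text
time: 2.12
ee_pos: [0.5574, 0.0795, 0.3513]
tcp_rot: [-180.0, 0.0, 89.8]
wrist_force: [0.1, -0.5, -0.4]
opening: 0.0854
```

```bash
python3 - <<'E'
from h import *
o,im=snap("wrist");print(o['ee_pos'],o['tcp_rot']);np.save('o2.npy',o,allow_pickle=True)
cv2.imwrite('pics/w2.png',cv2.resize(np.clip(im[:,:,::-1]*1.5,0,255).astype(np.uint8),None,fx=1.5,fy=1.5))
cv2.imwrite('pics/w2raw.png',im[:,:,::-1])
E
```

```text
[0.55741682 0.07953333 0.3513381 ] [-1.79999259e+02  2.36750558e-02  8.98190811e+01]
```

View pics/w2.png

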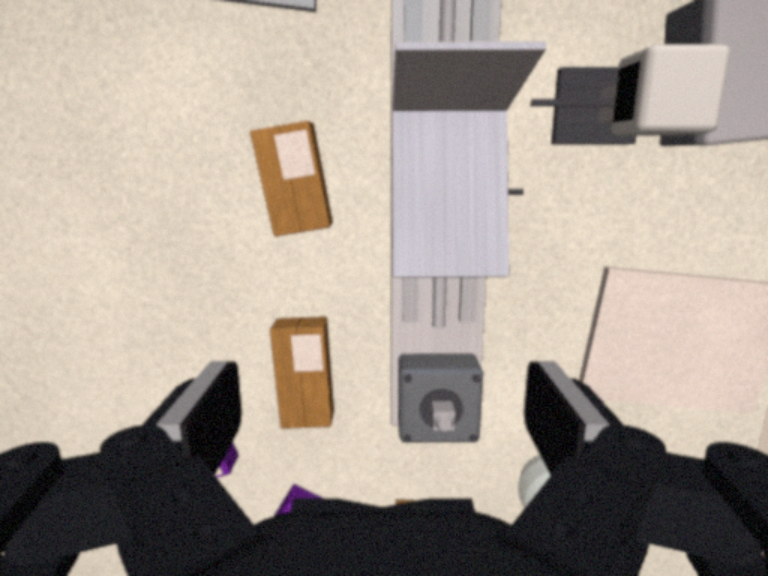

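```bash
python3 - <<'E'
from h import *
o=np.load('o2.npy',allow_pickle=True).item()
def W(p,z): return onz("wrist",np.array(p,float)/1.5-.2,z,o).round(4)
print('corner',W([(393,109.5),(508,109.5)],.055))
print('top edge',W([(394,276),(508.5,275)],.0976))
print('pointer',W([(523,191)],.044),'reader',W([(531,102)],.044))
P=W([(251,130),(311,122),(328,226),(275,235)],.036);print(P,P.mean(0))
l=P[0]-P[3]+P[1]-P[2];w=P[1]-P[0]+P[2]-P[3];print(np.linalg.norm(l)/2,np.linalg.norm(w)/2,np.degrees(np.arctan2(l[1],l[0])),np.degrees(np.arctan2(w[1],w[0])))
print('readerhead', W([(640,50),(724,46),(714,134),(630,130)],.13))
print('shaft',W([(441,413)],.092))
E
```

```text
corner [[0.5677 0.1861 0.055 ]
 [0.6674 0.1858 0.055 ]]
top edge [[0.5679 0.048  0.0976]
 [0.6661 0.0485 0.0976]]
pointer [[0.6888 0.1156 0.044 ]] reader [[0.6901 0.193  0.044 ]]
[[0.4383 0.1707 0.036 ]
 [0.4934 0.1774 0.036 ]
 [0.5057 0.0825 0.036 ]
 [0.4541 0.074  0.036 ]] [0.472875 0.12615  0.036   ]
0.09682480312399297 0.05388861196950612 98.34350126187772 8.107547921711337
readerhead [[0.7382 0.2178 0.13  ]
 [0.7964 0.2202 0.13  ]
 [0.8001 0.1619 0.13  ]
 [0.7384 0.1648 0.13  ]]
shaft [[ 0.6129 -0.0868  0.092 ]]
```

Emit:
play_rows(commands="1 -25 -40 -30 2;1 -50 -80 -60 2.2;1 -75 -120 -95 2.2;1 -85 -155 -135 2.2;1 -85.5 -158.5 -175 2.2;1 -85.5 -158.5 -215 2.2;1 -85.5 -158.5 -250 2.2;1 -85.5 -158.5 -270 2.2;1 -85.5 -158.5 -270 2.2;1 -85.5 -158.5 -270 2.2", force=30)

```text
time: 3.0
ee_pos: [0.4689, -0.0796, 0.0774]
tcp_rot: [-179.7, -0.0, 91.8]
wrist_force: [1.1, 0.5, -0.1]
opening: 0.0856
```

```bash
python3 - <<'E'
from h import *
o,im=snap("wrist");print(o['ee_pos'],o['tcp_rot']);
cv2.imwrite('pics/w3.png',np.clip(im[:,:,::-1]*1.5,0,255).astype(np.uint8))
E
```

```text
[ 0.46890438 -0.07958334  0.07736745] [-1.79665474e+02 -4.88740816e-02  9.18376543e+01]
```

View pics/w3.png

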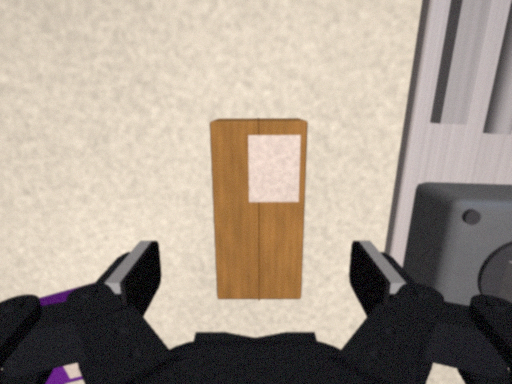

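Emit:
play_rows(commands="1 2 1 -20 0;1 2 1 -40 0;1 2 1 -60 0;1 2 1 -72 0;1 2 1 -73 0;1 2 1 -73 0;0 2 1 -73 0;0 2 1 -73 0;0 2 1 -73 0;0 2 1 -73 0", force=30)

```text
time: 3.88
ee_pos: [0.4747, -0.0772, 0.0096]
tcp_rot: [179.9, 0.0, 92.0]
wrist_force: [-3.6, -0.8, 7.2]
opening: 0.0556
```

Emit:
play_rows(commands="0 0 0 0 0;0 0 0 0 0;0 0 0 0 0;0 0 0 0 0;0 0 0 0 0;0 0 0 0 0")

```text
time: 4.38
ee_pos: [0.4747, -0.0772, 0.0096]
tcp_rot: [179.9, 0.0, 92.0]
wrist_force: [-2.7, -0.2, 6.7]
opening: 0.0552
```

Emit:
play_rows(commands="0 0 0 30 0;0 0 0 65 0;0 0 0 100 0;0 15 20 130 0;0 40 55 145 -1;0 65 90 145 -2;0 90 125 145 -2;0 115 160 145 -2;0 135 190 145 -2;0 142 205 145 -2")

```text
time: 5.22
ee_pos: [0.6181, 0.1319, 0.1524]
tcp_rot: [180.0, -0.1, 90.1]
wrist_force: [0.5, -0.0, -3.6]
opening: 0.0556
```

Emit:
play_rows(commands="0 0 0 0 0;0 0 0 0 0;0 0 0 -10 0")

```text
time: 5.47
ee_pos: [0.6167, 0.1278, 0.1448]
tcp_rot: [179.9, -0.0, 90.0]
wrist_force: [0.4, 0.0, -2.3]
opening: 0.056
```

```bash
python3 - <<'E'
from h import *
o,im=snap("wrist");print(o['ee_pos'],o['tcp_rot'],o['opening'],o['wrist_force']);
d=camera("side")
cv2.imwrite('pics/w4.png',np.hstack([np.clip(im[:,:,::-1]*1.5,0,255).astype(np.uint8)[::1,:,:], ])); crop(d,200,60,360,240,3.3,'pics/d4.png')
E
```

```text
[0.6167391  0.1278001  0.14484924] [ 1.79853369e+02 -1.60498128e-02  9.00100932e+01] 0.05604808452786039 [ 0.35378365  0.04579495 -2.34618807]
```

View pics/w4.png

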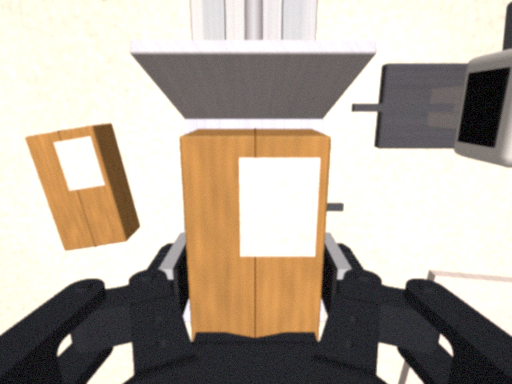

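View pics/d4.png

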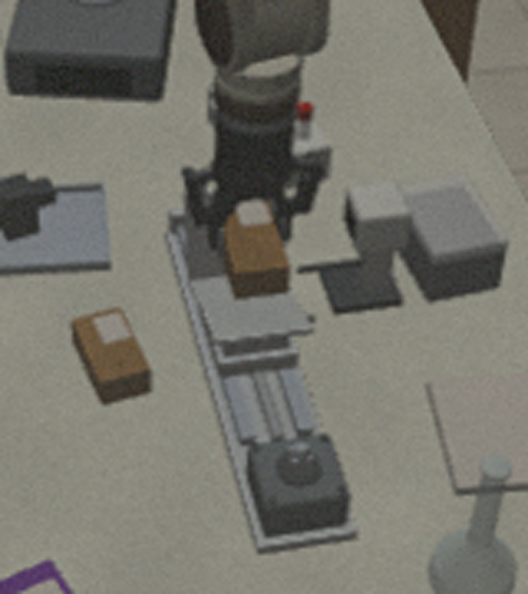

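Emit:
play_rows(commands="0 0 0 -15 0;0 0 0 -30 0;0 0 0 -38 0;0 0 0 -42 0;0 0 0 -45 0;0 0 0 -48 0;0 0 0 -51 0;0 0 0 -54 0;0 0 0 -54 0;0 0 0 -54 0", force=20)

```text
time: 6.4
ee_pos: [0.6166, 0.1292, 0.0912]
tcp_rot: [179.9, -0.2, 90.0]
wrist_force: [-1.9, 6.4, 2.3]
opening: 0.0555
```

Emit:
play_rows(commands="0 0 0 -2 0;0 0 0 -4 0;0 0 0 -6 0;0 0 0 -8 0;0 0 0 -8 0;0 0 0 -8 0", force=20)

```text
time: 6.9
ee_pos: [0.617, 0.1295, 0.0835]
tcp_rot: [179.8, -0.2, 90.1]
wrist_force: [-1.1, 7.6, 4.6]
opening: 0.0556
```

```bash
python3 - <<'E'
from h import *
o,im=snap("wrist");print(o['ee_pos'],o['tcp_rot'],o['opening'],o['wrist_force']);
cv2.imwrite('pics/w5.png',np.clip(im[:,:,::-1]*1.5,0,255).astype(np.uint8))
E
```

```text
[0.61702038 0.12948281 0.08346351] [179.80901467  -0.18004757  90.06202743] 0.055613238400371266 [-1.06257447  7.60775769  4.59246346]
```

View pics/w5.png

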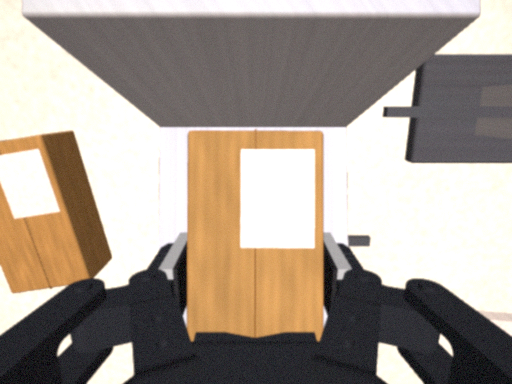

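Emit:
play_rows(commands="0 0 2 -1.5 0;0 0 4 -3 0;0 0 6 -4 0;0 0 8 -4.5 0;0 0 10 -5 0;0 0 12 -5.5 0;0 0 12 -5.5 0;0 0 12 -5.5 0")

```text
time: 7.62
ee_pos: [0.618, 0.1389, 0.0792]
tcp_rot: [179.7, 0.1, 89.9]
wrist_force: [-0.1, -4.8, 14.0]
opening: 0.0554
```

```bash
python3 - <<'E'
from h import *
o,im=snap("wrist");print(o['ee_pos'],o['tcp_rot'],o['opening'],o['wrist_force']);
cv2.imwrite('pics/w6.png',np.clip(im[:,:,::-1]*1.5,0,255).astype(np.uint8))
d=camera("side");crop(d,200,60,360,240,3.3,'pics/d6.png')
E
```

```text
[0.61797585 0.13893744 0.07922374] [1.79668999e+02 5.78733950e-02 8.99416612e+01] 0.05543364463838021 [-0.110514   -4.82456974 13.96473169]
```

View pics/w6.png

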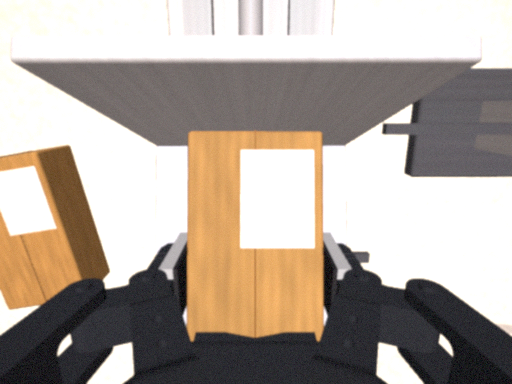

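View pics/d6.png

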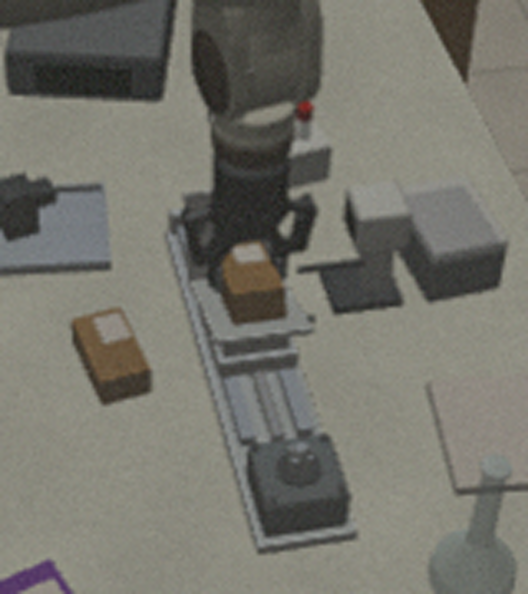

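Emit:
play_rows(commands="0.75 0 0 0 0;0.75 0 0 0 0;0.75 0 0 0 0;0.9 0 0 0 0;0.9 0 0 5 0;0.9 0 -10 30 0;0.9 0 -30 65 0;0.9 0 -60 100 0;0.9 0 -80 110 0;0.9 0 -80 110 0")

```text
time: 8.55
ee_pos: [0.6175, 0.0569, 0.1905]
tcp_rot: [179.6, 0.0, 89.9]
wrist_force: [0.8, -0.0, 0.2]
opening: 0.0766
```

```bash
python3 - <<'E'
from h import *
o,im=snap("wrist");print(o['ee_pos'],o['tcp_rot'],o['opening'],o['wrist_force']);np.save('o7.npy',o,allow_pickle=True)
cv2.imwrite('pics/w7.png',cv2.resize(im[:,:,::-1],None,fx=1.5,fy=1.5))
E
```

```text
[0.61754384 0.05686671 0.19054204] [1.79636360e+02 1.82917572e-02 8.98516088e+01] 0.07662674685896687 [ 0.78984132 -0.0456427   0.2064307 ]
```

View pics/w7.png

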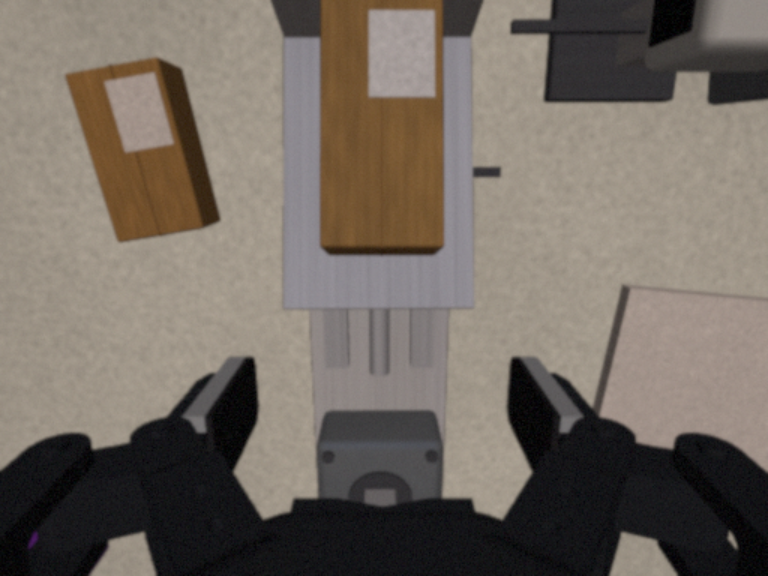

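```bash
python3 - <<'E'
from h import *
o=np.load('o7.npy',allow_pickle=True).item()
def W(p,z): return onz("wrist",np.array(p,float)/1.5-.2,z,o).round(4)
print('bottom edge',W([(327,254),(437,254)],.0893),'exp y',.186-.116*.9553)
print('top edge',W([(321,246),(443,246)],.0893+.036*.9553),'exp y',.186-.116*.9553+.036*.2955)
print('tray edge',W([(283,307),(474,307)],.0976),'exp',.186-.144*.9553)
print('corner',W([(283,37),(471,37)],.055))
E
```

```text
bottom edge [[0.59   0.0751 0.0893]
 [0.6473 0.0749 0.0893]] exp y 0.0751852
top edge [[0.5913 0.0856 0.1237]
 [0.6456 0.0854 0.1237]] exp y 0.08582319999999999
tray edge [[0.5672 0.049  0.0976]
 [0.6663 0.0485 0.0976]] exp 0.0484368
corner [[0.5668 0.1851 0.055 ]
 [0.6663 0.1849 0.055 ]]
```

B is flush with the backstop, flat and centred. Next is carton C.

Emit:
play_rows(commands="1 -35 10 0 4;1 -70 30 0 8.6;1 -105 50 -10 8.6;1 -135 65 -40 8.6;1 -144.5 69 -70 8.6;1 -144.5 69 -90 8.6;1 -144.5 69 -90 8.6;1 -144.5 69 -90 8.6", force=30)

```text
time: 9.27
ee_pos: [0.4707, 0.1294, 0.0947]
tcp_rot: [-179.9, 0.0, 98.7]
wrist_force: [0.3, -0.0, 0.3]
opening: 0.0851
```

```bash
python3 - <<'E'
from h import *
o,im=snap("wrist");print(o['ee_pos'],o['tcp_rot'],o['opening'],o['wrist_force']);np.save('o8.npy',o,allow_pickle=True)
cv2.imwrite('pics/w8.png',cv2.resize(im[:,:,::-1],None,fx=1.5,fy=1.5))
E
```

```text
[0.4706891  0.12938151 0.09471036] [-1.79854954e+02  1.09746286e-02  9.86604876e+01] 0.08509928218567675 [ 0.27151811 -0.04658218  0.28229128]
```

View pics/w8.png

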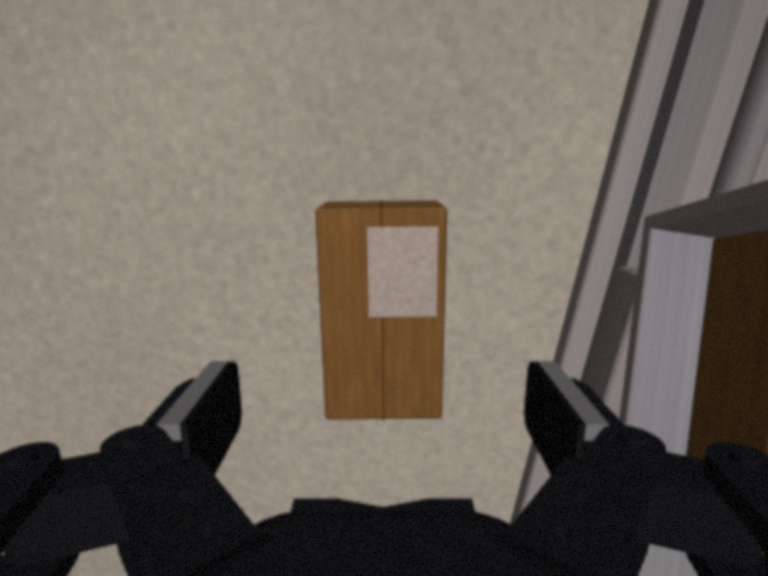

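```bash
python3 - <<'E'
from h import *
o=np.load('o8.npy',allow_pickle=True).item()
P=onz("wrist",np.array([(317,208),(447,208),(442,418),(325,418)])/1.5-.2,.036,o)
l=P[0]-P[3]+P[1]-P[2];print(P.mean(0),np.linalg.norm(l)/2,np.degrees(np.arctan2(l[1],l[0])), np.linalg.norm(P[0]-P[1]))
E
```

```text
[0.47170842 0.12634193 0.036     ] 0.09866001661794521 99.05042194616261 0.054456037796904125
```

Emit:
play_rows(commands="1 1 -3 -30 0.3;1 1 -3 -60 0.3;1 1 -3 -80 0.3;1 1 -3 -88 0.3;1 1 -3 -88 0.3;0 1 -3 -88 0.3;0 1 -3 -88 0.3;0 1 -3 -88 0.3;0 1 -3 -88 0.3;0 1 -3 -88 0.3")

```text
time: 10.15
ee_pos: [0.4738, 0.1263, 0.0097]
tcp_rot: [179.8, -0.0, 98.9]
wrist_force: [-1.3, -0.9, 4.9]
opening: 0.0553
```

Emit:
play_rows(commands="0 0 0 0 0;0 0 0 0 0;0 0 0 0 0")

```text
time: 10.4
ee_pos: [0.4738, 0.1262, 0.0097]
tcp_rot: [179.8, -0.0, 98.9]
wrist_force: [-0.6, -0.5, 4.7]
opening: 0.0555
```

Emit:
play_rows(commands="0 0 0 35 0;0 0 0 75 0;0 0 0 115 0;0 15 0 145 0;0 40 5 155 -5;0 70 8 155 -9;0 100 12 155 -9;0 130 17 155 -9;0 143 20 155 -9;0 143 20 155 -9")

```text
time: 11.23
ee_pos: [0.6181, 0.1464, 0.1621]
tcp_rot: [180.0, -0.0, 89.9]
wrist_force: [-0.1, -0.4, -2.7]
opening: 0.0556
```

Emit:
play_rows(commands="0 0 0 -5 0;0 0 0 -15 0;0 0 0 -20 0;0 0 0 -20 0", force=20)

```text
time: 11.57
ee_pos: [0.6144, 0.1457, 0.141]
tcp_rot: [-179.9, 0.0, 89.9]
wrist_force: [-0.4, -0.4, -2.1]
opening: 0.0552
```

```bash
python3 - <<'E'
from h import *
o,im=snap("wrist");print(o['ee_pos'],o['tcp_rot'],o['opening'],o['wrist_force']);
cv2.imwrite('pics/w9.png',im[:,:,::-1])
d=camera("side");crop(d,200,60,360,240,3.3,'pics/d9.png')
E
```

```text
[0.6143792  0.14572204 0.1410353 ] [-1.79870580e+02  3.16472191e-02  8.99097291e+01] 0.055162209097770296 [-0.41423334 -0.38251725 -2.121595  ]
```

View pics/w9.png

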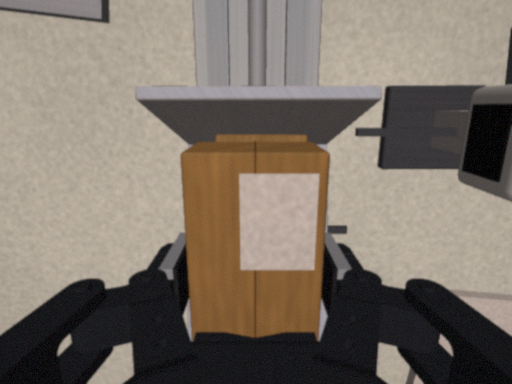

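View pics/d9.png

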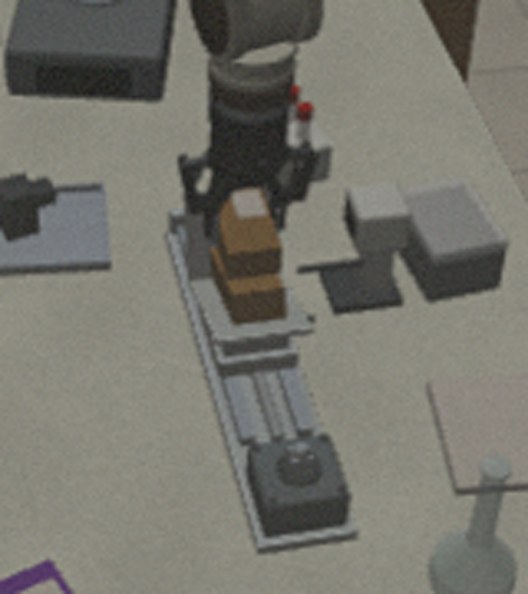

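Emit:
play_rows(commands="0 2 0 -5 0;0 2 0 -9 0;0 2 0 -12 0;0 2 0 -15 0;0 2 0 -17 0;0 2 0 -19 0;0 2 0 -21 0;0 2 0 -23 0;0 2 0 -24 0;0 2 0 -24 0")

```text
time: 12.5
ee_pos: [0.6179, 0.1486, 0.1207]
tcp_rot: [179.9, -0.3, 90.0]
wrist_force: [-4.5, 12.1, 10.3]
opening: 0.0557
```

Emit:
play_rows(commands="0 0 2 -1.5 0;0 0 4 -3 0;0 0 6 -4 0;0 0 8 -4.5 0;0 0 10 -5 0;0 0 10 -5 0")

```text
time: 13.0
ee_pos: [0.6181, 0.1553, 0.1144]
tcp_rot: [179.9, 0.1, 89.9]
wrist_force: [-0.9, -4.3, 6.9]
opening: 0.0554
```

Emit:
play_rows(commands="0 0 1 -1 0;0.75 0 1 -1 0;0.75 0 1 -1 0;0.75 0 1 -1 0;0.9 0 1 -1 0;0.9 0 1 5 0;0.9 0 -10 30 0;0.9 0 -45 60 0;0.9 0 -85 90 0;0.9 0 -95 90 0")

```text
time: 13.83
ee_pos: [0.6184, 0.059, 0.2085]
tcp_rot: [179.7, -0.0, 89.9]
wrist_force: [0.2, 0.7, 0.3]
opening: 0.0768
```

Emit:
play_rows(commands="1 0 0 0 0;1 0 0 0 0")

```text
time: 14.0
ee_pos: [0.6181, 0.0602, 0.2045]
tcp_rot: [179.9, -0.0, 89.8]
wrist_force: [-0.3, -1.0, -0.1]
opening: 0.0853
```

```bash
python3 - <<'E'
from h import *
o,im=snap("wrist");print(o['ee_pos'],o['tcp_rot'],o['opening'],o['wrist_force']);np.save('o10.npy',o,allow_pickle=True)
cv2.imwrite('pics/w10.png',cv2.resize(im[:,:,::-1],None,fx=1.5,fy=1.5))
d=camera("side");crop(d,200,60,360,240,3.3,'pics/d10.png')
E
```

```text
[0.61806824 0.06018394 0.20453528] [ 1.79919083e+02 -2.60605685e-02  8.97970129e+01] 0.08526573462259009 [-0.25816498 -1.02586152 -0.07139023]
```

View pics/w10.png

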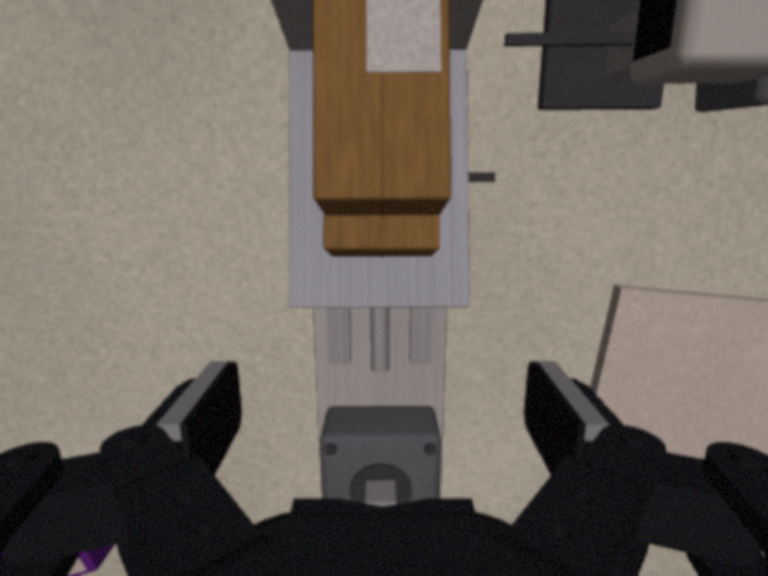

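View pics/d10.png

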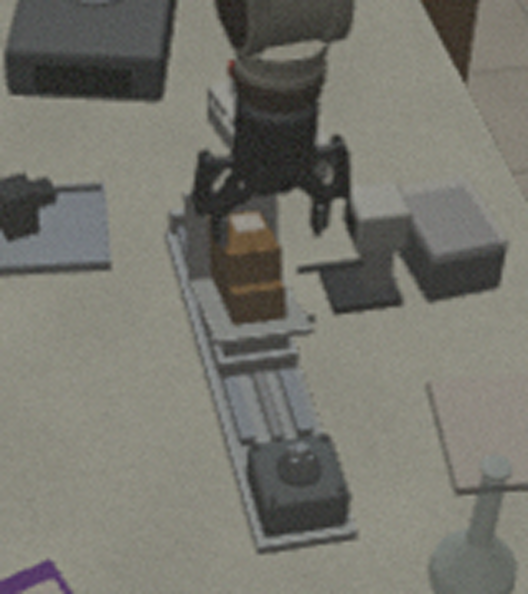

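```bash
python3 - <<'E'
from h import *
o=np.load('o10.npy',allow_pickle=True).item()
def W(p,z): return onz("wrist",np.array(p,float)/1.5-.2,z,o).round(4)
C,S=.9553,.2955
def TW(y,z): return .186+y*C+z*S,.055-y*S+z*C
for nm,px,y,z in (("B bot",[(331,255),(433,255)],-.116,0),("B top",[(323,248),(439,248)],-.116,.036),("C bot",[(322,212),(440,212)],-.100,.036),("C top",[(313,200),(450,200)],-.100,.072)):
    wy,wz=TW(y,z);print(nm,'exp y',round(wy,4),W(px,wz))
E
```

```text
B bot exp y 0.0752 [[0.5906 0.0752 0.0893]
 [0.6468 0.075  0.0893]]
B top exp y 0.0858 [[0.5906 0.0855 0.1237]
 [0.6458 0.0853 0.1237]]
C bot exp y 0.1011 [[0.5902 0.102  0.1189]
 [0.6464 0.1018 0.1189]]
C top exp y 0.1117 [[0.591  0.1105 0.1533]
 [0.6461 0.1103 0.1533]]
```

```bash
python3 - <<'E'
from h import *
# jar lid top centre: scene lid, side lid
p,e=tri("scene",[(229,306)],"side",[(338,262)]);print('lid',p,e)
print(onz("side",[(335,286)],0.005),'flask',tri("scene",[(289,260)],"side",[(350,201)]), onz("side",[(343,240)],.0))
E
```

```text
lid [ 0.67738162 -0.37822514  0.11312956] 0.0035278970050176394
[[ 0.68073466 -0.3918918   0.005     ]] flask (array([ 0.75692997, -0.22204875,  0.17232626]), np.float64(0.0016773838304941838)) [[ 0.75648282 -0.23435281  0.        ]]
```

Emit:
play_rows(commands="1 0 -40 0 -2;1 0 -80 0 -4;1 -5 -120 0 -4;1 -10 -160 0 -4;1 -15 -200 0 -4;1 -20 -240 0 -4;1 -20 -280 -10 -4;1 -20 -320 -20 -4;1 -20 -355 -20 -4;1 -20 -360 -20 -4", force=30)

```text
time: 14.93
ee_pos: [0.5969, -0.3028, 0.1807]
tcp_rot: [-179.8, -0.0, 85.8]
wrist_force: [0.7, -0.1, 0.4]
opening: 0.0857
```

```bash
python3 - <<'E'
from h import *
o,im=snap("wrist");print(o['ee_pos'],o['tcp_rot'],o['opening'],o['wrist_force']);np.save('o11.npy',o,allow_pickle=True)
cv2.imwrite('pics/w11.png',cv2.resize(im[:,:,::-1],None,fx=1.5,fy=1.5))
E
```

```text
[ 0.59690342 -0.30276274  0.18074535] [-1.79812970e+02 -1.89832736e-02  8.57502277e+01] 0.08565935174651086 [ 0.7371079  -0.13968805  0.36938342]
```

View pics/w11.png

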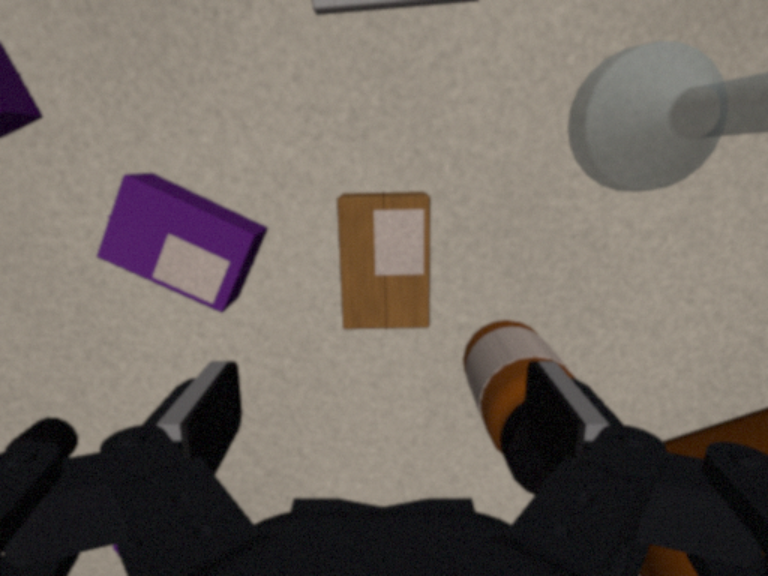

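```bash
python3 - <<'E'
from h import *
o=np.load('o11.npy',allow_pickle=True).item()
P=onz("wrist",np.array([(338,197),(430.5,197),(429.5,328),(343,328)])/1.5-.2,.036,o)
l=P[0]-P[3]+P[1]-P[2];print(P.mean(0),np.linalg.norm(l)/2,np.degrees(np.arctan2(l[1],l[0])), np.linalg.norm(P[0]-P[1]))
E
```

```text
[ 0.59905765 -0.30016479  0.036     ] 0.08269880307334444 86.68699252610162 0.055007531061211465
```

Emit:
play_rows(commands="1 1 2 -30 0.5;1 2 3 -65 0.8;1 2 3 -100 0.8;1 2 3 -135 0.8;1 2 3 -160 0.8;1 2 3 -173 0.8;1 2 3 -173 0.8;1 2 3 -173 0.8;0 2 3 -173 0.8;0 2 3 -173 0.8")

```text
time: 15.82
ee_pos: [0.601, -0.2963, 0.0131]
tcp_rot: [179.8, 0.1, 86.7]
wrist_force: [0.8, -0.3, -0.0]
opening: 0.0643
```

Emit:
play_rows(commands="0 0 0 0 0;0 0 0 0 0;0 0 0 0 0;0 0 0 0 0;0 0 0 0 0")

```text
time: 16.23
ee_pos: [0.6006, -0.2964, 0.013]
tcp_rot: [179.8, 0.1, 86.7]
wrist_force: [-0.6, 2.4, 5.5]
opening: 0.055
```

Emit:
play_rows(commands="0.8 0 0 0 0;0.8 0 -2 -5 0;0.8 0 -2 -5 0;0.8 0 -2 -5 0;0 0 -2 -5 0;0 0 -2 -5 0;0 0 -2 -5 0;0 0 -2 -5 0;0 0 -2 -5 0;0 0 -2 -5 0")

```text
time: 17.07
ee_pos: [0.5998, -0.2981, 0.0057]
tcp_rot: [180.0, 0.0, 86.7]
wrist_force: [0.1, -0.8, 0.3]
opening: 0.0554
```

Emit:
play_rows(commands="0 0 0 35 0;0 0 0 75 0;0 0 0 115 0;0 0 0 155 0;0 0 10 190 0;0 2 40 205 0;0 4 75 205 1;0 6 110 205 2;0 8 145 205 3;0 10 180 205 3.3")

```text
time: 17.9
ee_pos: [0.6093, -0.1165, 0.2102]
tcp_rot: [-180.0, -0.0, 90.0]
wrist_force: [0.3, -0.1, -2.5]
opening: 0.0556
```

Emit:
play_rows(commands="0 1 35 0 0;0 2 70 0 0;0 3 105 0 0;0 4 140 0 0;0 5 175 0 0;0 6 210 0 0;0 7 240 0 0;0 7 265 0 0;0 7 280 0 0;0 7 285 -10 0")

```text
time: 18.73
ee_pos: [0.6169, 0.1694, 0.2017]
tcp_rot: [179.9, -0.0, 90.1]
wrist_force: [1.1, -0.8, -1.9]
opening: 0.0552
```

Emit:
play_rows(commands="0 0 0 -10 0;0 0 0 -20 0;0 0 0 -20 0;0 0 0 -20 0", force=20)

```text
time: 19.07
ee_pos: [0.6163, 0.1655, 0.1794]
tcp_rot: [-179.9, 0.0, 89.9]
wrist_force: [-0.4, 0.3, -2.6]
opening: 0.0557
```

```bash
python3 - <<'E'
from h import *
o,im=snap("wrist");print(o['ee_pos'],o['tcp_rot'],o['opening'],o['wrist_force']);
cv2.imwrite('pics/w12.png',im[:,:,::-1])
d=camera("side");crop(d,200,60,360,240,3.3,'pics/d12.png')
E
```

```text
[0.61626715 0.16549649 0.17944995] [-1.79883763e+02  4.03279733e-02  8.99139099e+01] 0.055702477680390695 [-0.41003063  0.27710966 -2.5890562 ]
```

View pics/w12.png

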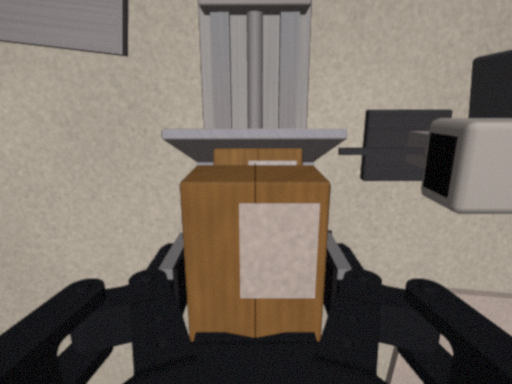

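View pics/d12.png

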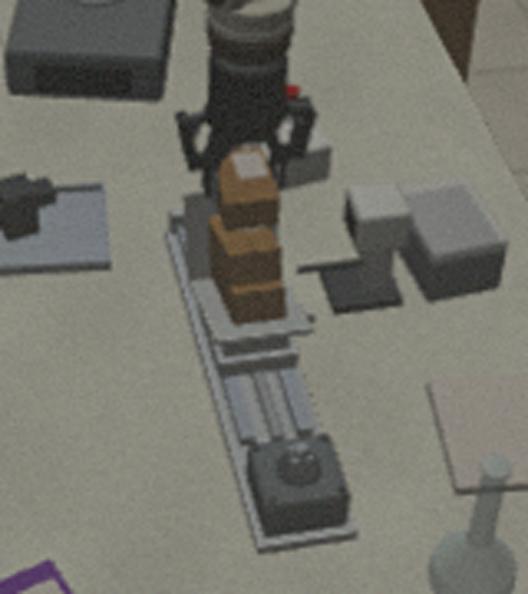

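Emit:
play_rows(commands="0 0 1 -10 0;0 0 1 -18 0;0 0 1 -21 0;0 0 1 -23 0;0 0 1 -25 0;0 0 1 -27 0;0 0 1 -29 0;0 0 1 -31 0;0 0 1 -33 0;0 0 1 -33 0")

```text
time: 20.0
ee_pos: [0.6168, 0.1698, 0.15]
tcp_rot: [179.9, -0.2, 90.1]
wrist_force: [-3.9, 8.3, 8.9]
opening: 0.0558
```

Emit:
play_rows(commands="0 0 1 -1.5 0;0 0 3 -3 0;0 0 5 -4 0;0 0 7 -4.5 0;0 0 8 -5 0;0 0 8 -5 0")

```text
time: 20.5
ee_pos: [0.6173, 0.1751, 0.1447]
tcp_rot: [179.8, 0.1, 90.0]
wrist_force: [-1.0, -5.9, 7.7]
opening: 0.0556
```

Emit:
play_rows(commands="0 0 1 -1 0;0.75 0 1 -1 0;0.75 0 1 -1 0;0.75 0 1 -1 0;0.9 0 1 -1 0;0.9 0 1 5 0;0.9 0 -10 30 0;0.9 0 -45 55 0;0.9 0 -85 75 0;0.9 0 -105 75 0")

```text
time: 21.33
ee_pos: [0.6175, 0.069, 0.2224]
tcp_rot: [179.7, -0.0, 90.0]
wrist_force: [2.0, -0.7, 0.1]
opening: 0.0768
```

Emit:
play_rows(commands="1 0 -20 0 0;1 0 -30 0 0;1 0 -30 0 0")

```text
time: 21.58
ee_pos: [0.6167, 0.0393, 0.2179]
tcp_rot: [180.0, 0.0, 89.9]
wrist_force: [0.7, 0.3, 0.2]
opening: 0.0856
```

```bash
python3 - <<'E'
from h import *
o,im=snap("wrist");print(o['ee_pos'],o['tcp_rot'],o['opening'],o['wrist_force']);np.save('o13.npy',o,allow_pickle=True)
cv2.imwrite('pics/w13.png',cv2.resize(im[:,:,::-1],None,fx=1.5,fy=1.5))
d=camera("side");crop(d,200,60,360,240,3.3,'pics/d13.png')
E
```

```text
[0.61673657 0.03930849 0.21786889] [1.79994014e+02 1.09343770e-02 8.98797031e+01] 0.08555328591434407 [0.73469441 0.25970816 0.16681209]
```

View pics/w13.png

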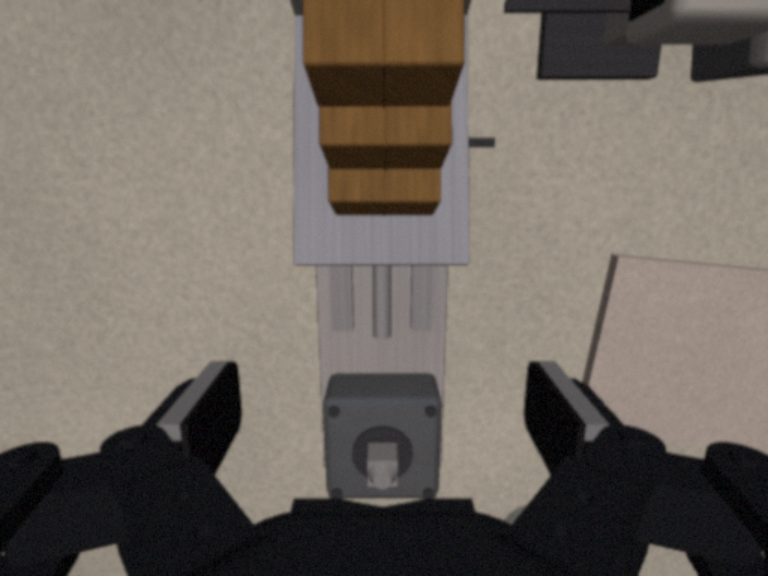

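View pics/d13.png

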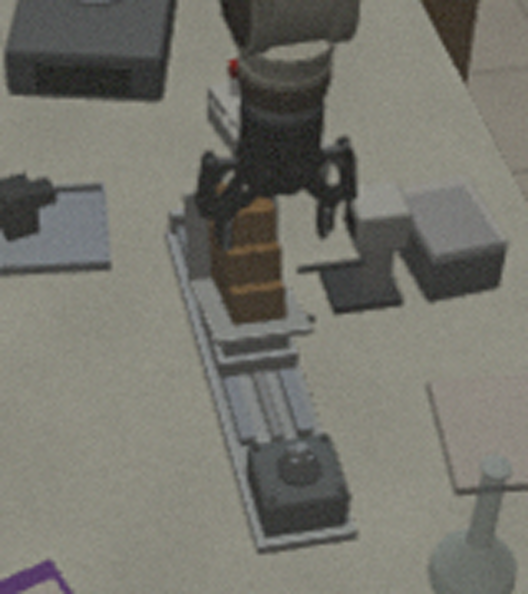

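```bash
python3 - <<'E'
from h import *
o=np.load('o13.npy',allow_pickle=True).item()
def W(p,z): return onz("wrist",np.array(p,float)/1.5-.2,z,o).round(4)
C,S=.9553,.2955
def TW(y,z): return .186+y*C+z*S,.055-y*S+z*C
for nm,px,y,z in (("B bot",[(338,215),(433,215)],-.116,0),("B top",[(330,203),(440,203)],-.116,.036),("C bot",[(329,167),(440,167)],-.100,.036),("C top",[(320,146),(452,146)],-.100,.072),("D bot",[(318,106),(450,106)],-.084,.072),("D top",[(305,65),(464,65)],-.084,.108)):
    wy,wz=TW(y,z);print(nm,'exp y',round(wy,4),W(px,wz))
print('pointer',W([(494,142)],.044))
E
```

```text
B bot exp y 0.0752 [[0.5923 0.0746 0.0893]
 [0.6461 0.0744 0.0893]]
B top exp y 0.0858 [[0.5917 0.0844 0.1237]
 [0.6458 0.0843 0.1237]]
C bot exp y 0.1011 [[0.5912 0.1015 0.1189]
 [0.6458 0.1014 0.1189]]
C top exp y 0.1117 [[0.5915 0.1106 0.1533]
 [0.6465 0.1105 0.1533]]
D bot exp y 0.127 [[0.5907 0.1268 0.1486]
 [0.6458 0.1266 0.1486]]
D top exp y 0.1377 [[0.591  0.1366 0.183 ]
 [0.6455 0.1365 0.183 ]]
pointer [[0.6885 0.1153 0.044 ]]
```

The full stack checks out: every edge is within about 1.5 mm of where it should be. Next is the crank.

Emit:
play_rows(commands="1 -30 0 25 0;1 -60 20 55 0;1 -90 45 85 0;1 -120 75 115 0;1 -145 105 130 0;1 -165 135 130 0;1 -185 165 130 0;1 -200 195 130 0;1 -210 225 130 0;1 -217 240 130 0")

```text
time: 22.52
ee_pos: [0.3973, 0.285, 0.3476]
tcp_rot: [-180.0, -0.1, 90.3]
wrist_force: [1.4, -0.0, -0.4]
opening: 0.0852
```

Emit:
play_rows(commands="1 0 0 0 0;1 0 0 0 0;1 0 0 0 0")

```text
time: 22.77
ee_pos: [0.3994, 0.2813, 0.3475]
tcp_rot: [-180.0, 0.0, 90.1]
wrist_force: [0.5, 0.1, 0.1]
opening: 0.0852
```

```bash
python3 - <<'E'
from h import *
o,im=snap("wrist");print(o['ee_pos'],o['tcp_rot'],o['q']);np.save('o14.npy',o,allow_pickle=True)
cv2.imwrite('pics/w14raw.png',im[:,:,::-1])
cv2.imwrite('pics/w14.png',cv2.resize(np.clip(im[:,:,::-1]*1.5,0,255).astype(np.uint8),None,fx=1.5,fy=1.5))
E
```

```text
[0.39944029 0.28127105 0.3475299 ] [-1.79985169e+02  1.63593189e-02  9.00793525e+01] [ 3.51546258e+01  9.97515191e-01  1.92522781e+01  1.08276302e+02
 -4.86570546e-03  1.25075276e+02]
```

View pics/w14.png

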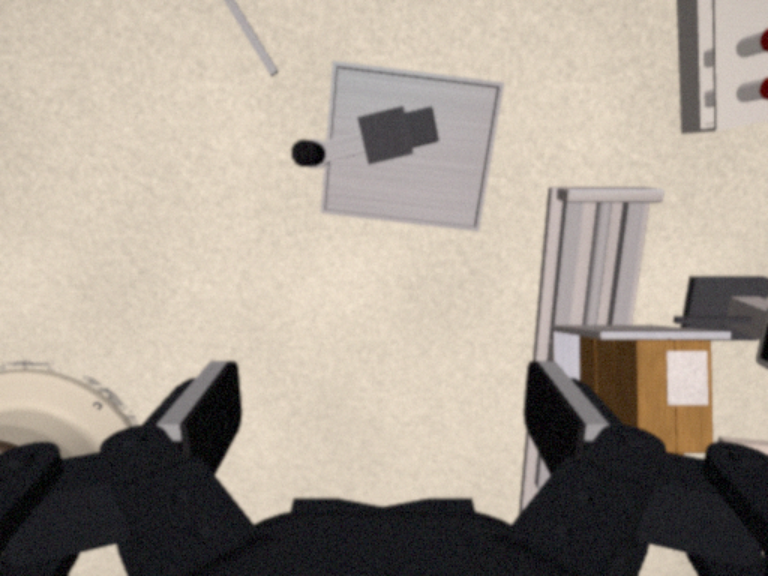

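```bash
python3 - <<'E'
from h import *
im=cv2.imread('pics/w14raw.png')
cv2.imwrite('pics/w14a.png',cv2.resize(np.clip(im[35:160,185:345]*2.2,0,255).astype(np.uint8),None,fx=5,fy=5,interpolation=cv2.INTER_CUBIC))
E
```

```text
(no output)
```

View pics/w14a.png

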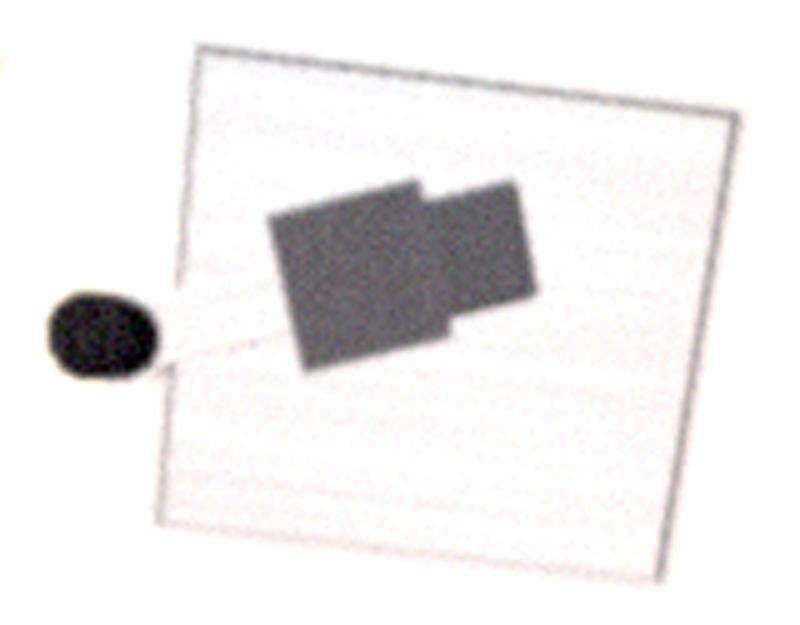

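```bash
python3 - <<'E'
from h import *
o=np.load('o14.npy',allow_pickle=True).item()
def W(p,z): return onz("wrist",np.array(p,float)/5+[185,35]-.4,z,o)
P=W([(268,216),(416,180),(450,337),(305,372)],.064);print(P.round(4),P.mean(0))
w=P[1]-P[0]+P[2]-P[3];l=P[0]-P[3]+P[1]-P[2];print(np.linalg.norm(w)/2,np.linalg.norm(l)/2,np.degrees(np.arctan2(w[1],w[0])),np.degrees(np.arctan2(l[1],l[0])))
D=W([(198,45),(738,115),(660,582),(157,523)],.014);print(D.round(4),D.mean(0));w=D[1]-D[0]+D[2]-D[3];print(np.linalg.norm(w)/2,np.degrees(np.arctan2(w[1],w[0])))
K=W([(93,335)],.105);print('knob',K, np.degrees(np.arctan2(*(K[0]-P.mean(0))[[1,0]])))
E
```

```text
[[0.379  0.3808 0.064 ]
 [0.4164 0.3894 0.064 ]
 [0.4257 0.3513 0.064 ]
 [0.3881 0.3425 0.064 ]] [0.40229513 0.36602057 0.064     ]
0.03847602392310741 0.03926525683058789 13.081089686921315 103.53947142715015
[[0.3578 0.4292 0.014 ]
 [0.508  0.4114 0.014 ]
 [0.4931 0.2809 0.014 ]
 [0.3424 0.2983 0.014 ]] [0.42531178 0.35495859 0.014     ]
0.1514607556139869 -6.665524671953342
knob [[0.33980781 0.35136537 0.105     ]] -166.80092859099105
```

Emit:
play_rows(commands="1 0 10 0 7;1 0 20 0 14;1 0 30 0 21;1 0 40 0 28;1 1 50 0 35;1 2 60 0 42;1 3 70 0 49;1 3 80 0 56;1 3 85 0 63;1 3 85 0 70")

```text
time: 23.65
ee_pos: [0.4034, 0.3659, 0.3472]
tcp_rot: [-180.0, -0.0, 160.3]
wrist_force: [0.2, -0.2, 0.0]
opening: 0.0851
```

Emit:
play_rows(commands="1 0 0 -10 7;1 0 0 -20 14;1 0 0 -40 21;1 0 0 -60 28;1 0 0 -80 33;1 0 0 -110 33;1 0 0 -140 33;1 0 0 -165 33;1 0 0 -165 33;1 0 0 -165 33")

```text
time: 24.48
ee_pos: [0.4027, 0.3648, 0.1823]
tcp_rot: [-179.9, -0.1, -167.1]
wrist_force: [0.2, 0.1, 1.1]
opening: 0.0857
```

```bash
python3 - <<'E'
from h import *
o,im=snap("wrist");print(o['ee_pos'],o['tcp_rot'],o['q']);np.save('o15.npy',o,allow_pickle=True)
cv2.imwrite('pics/w15.png',cv2.resize(np.clip(im[:,:,::-1]*1.8,0,255).astype(np.uint8),None,fx=1.5,fy=1.5))
E
```

```text
[0.40271725 0.36480689 0.18229392] [-1.79940565e+02 -1.03739804e-01 -1.67075851e+02] [ 4.21728979e+01  3.44246952e+00  3.01749744e+00  8.96945816e+01
 -1.16991692e-03  2.92486963e+01]
```

View pics/w15.png

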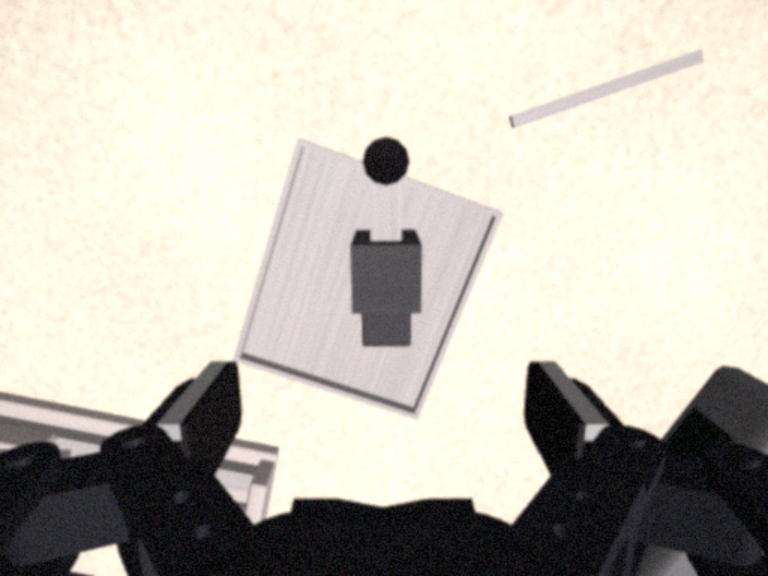

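```bash
python3 - <<'E'
from h import *
o=np.load('o15.npy',allow_pickle=True).item()
P=onz("wrist",np.array([(351,243),(421,243),(421,313),(352,313)])/1.5-.2,.064,o);print(P.round(4),P.mean(0))
print(onz("wrist",np.array([(386,160)])/1.5-.2,.109,o))
E
```

```text
[[0.3863 0.3426 0.064 ]
 [0.3776 0.3804 0.064 ]
 [0.4172 0.3903 0.064 ]
 [0.4261 0.3516 0.064 ]] [0.40180937 0.36621008 0.064     ]
[[0.33861942 0.35117097 0.109     ]]
```

Emit:
play_rows(commands="1 -1 1.5 -30 0;1 -1 1.5 -65 0;1 -1 1.5 -100 0;1 -1 1.5 -130 0;1 -1 1.5 -145 0;1 -1 1.5 -153 0;1 -1 1.5 -153 0;0 -1 1.5 -153 0;0 -1 1.5 -153 0;0 -1 1.5 -153 0", force=70)

```text
time: 25.37
ee_pos: [0.4026, 0.3683, 0.0316]
tcp_rot: [179.9, 0.1, -167.0]
wrist_force: [-0.6, 0.8, 0.3]
opening: 0.0515
```

Emit:
play_rows(commands="0 0 0 0 0;0 0 0 0 0;0 0 0 0 0;0 0 0 0 0;0 0 0 0 0;0 0 0 0 0")

```text
time: 25.87
ee_pos: [0.4025, 0.3679, 0.0314]
tcp_rot: [179.9, 0.1, -167.0]
wrist_force: [0.0, -1.6, 6.4]
opening: 0.0395
```

Emit:
play_rows(commands="0 0 0 10 0;0 0 0 25 0;0 0 0 50 0;0 0 -10 80 0;0 0 -35 100 0;0 0 -70 105 0;0 0 -105 105 -3;0 0 -140 105 -7;0 0 -175 105 -11;0 0 -205 105 -13")

```text
time: 26.7
ee_pos: [0.401, 0.1606, 0.1352]
tcp_rot: [-180.0, 0.0, 179.8]
wrist_force: [0.5, -0.2, -3.9]
opening: 0.039
```

```bash
python3 - <<'E'
from h import *
o,im=snap("wrist");print(o['ee_pos'],o['tcp_rot'],o['opening'],o['wrist_force'],o['torque'])
cv2.imwrite('pics/w16.png',np.clip(im[:,:,::-1]*1.8,0,255).astype(np.uint8))
d=camera("side");crop(d,150,60,350,240,3,'pics/d16.png')
E
```

```text
[0.40103878 0.16059166 0.13523808] [-1.79990570e+02  3.74724331e-03  1.79786924e+02] 0.03897452721950216 [ 0.45603693 -0.21935431 -3.8983966 ] [ 0.04300422 -0.07925567 -0.00337308]
```

View pics/w16.png

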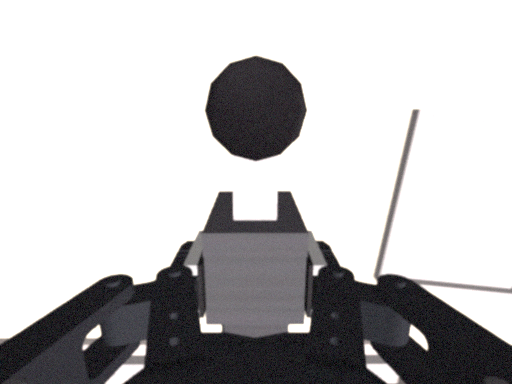

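View pics/d16.png

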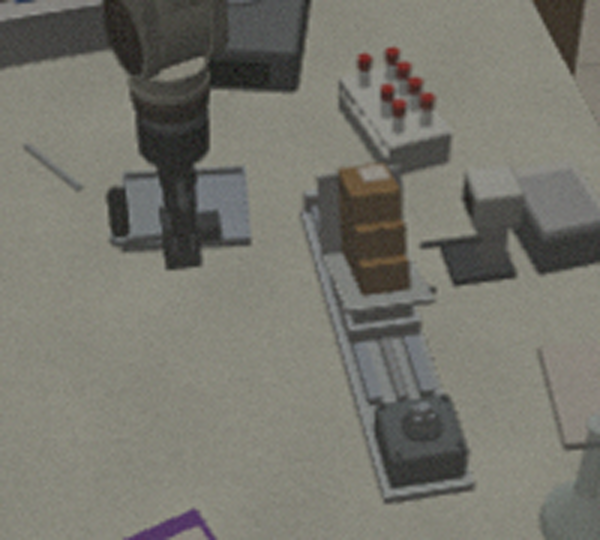

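Emit:
play_rows(commands="0 0 -35 5 0;0 0 -75 10 0;0 0 -115 10 0;0 15 -150 10 0;0 40 -185 10 0;0 70 -215 10 0;0 105 -240 10 0;0 140 -255 10 0;0 175 -260 10 0;0 205 -260 10 0")

```text
time: 27.63
ee_pos: [0.6087, -0.099, 0.1442]
tcp_rot: [180.0, -0.0, 179.9]
wrist_force: [-1.1, 0.3, -4.7]
opening: 0.0391
```

Emit:
play_rows(commands="0 11 0 0 0;0 11 0 0 0;0 11 0 0 0;0 11 0 0 0")

```text
time: 27.97
ee_pos: [0.617, -0.0971, 0.1447]
tcp_rot: [180.0, -0.1, -180.0]
wrist_force: [-1.0, 0.1, -3.7]
opening: 0.039
```

```bash
python3 - <<'E'
from h import *
o,im=snap("wrist");print(o['ee_pos'],o['tcp_rot'],o['opening'],o['wrist_force'],o['torque'])
s=camera("scene");crop(s,200,130,340,280,4,'pics/s17.png')
d=camera("side");crop(d,220,120,370,270,4,'pics/d17.png')
E
```

```text
[ 0.61699855 -0.09711176  0.1446915 ] [ 1.79988763e+02 -5.18709219e-02 -1.79965639e+02] 0.03898514234829765 [-0.96668572  0.08608485 -3.74827982] [-0.00953083  0.00089675  0.0480176 ]
```

View pics/s17.png

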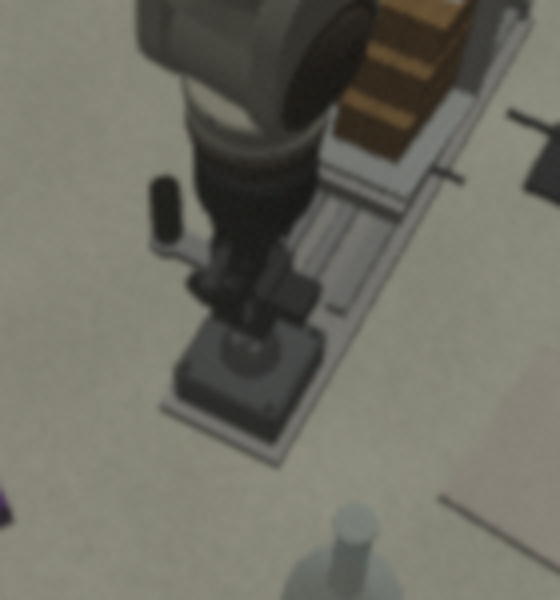

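View pics/d17.png

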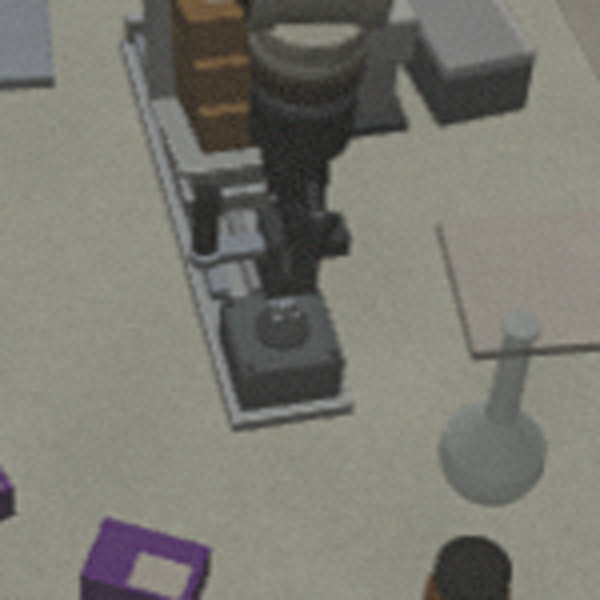

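Emit:
play_rows(commands="0 0.5 -2 -8 0;0 0.5 -2 -16 0;0 0.5 -2 -22 0;0 0.5 -2 -26 0;0 0.5 -2 -30 0;0 0.5 -2 -33 0;0 0.5 -2 -33 0")

```text
time: 28.7
ee_pos: [0.6179, -0.0995, 0.1108]
tcp_rot: [180.0, -0.1, -180.0]
wrist_force: [0.2, 0.0, -4.6]
opening: 0.0396
```

Emit:
play_rows(commands="0 0 0 -4 0;0 0 0 -8 0;0 0 0 -12 0;0 0 0 -15 0;0 0 0 -17 0;0 0 0 -18 0;0 0 0 -18 0")

```text
time: 29.28
ee_pos: [0.6181, -0.0995, 0.0934]
tcp_rot: [180.0, -0.0, -180.0]
wrist_force: [-0.3, 0.5, -4.1]
opening: 0.0393
```

Emit:
play_rows(commands="0 0 0 -1.5 0;0.7 0 0 -1.5 0;0.7 0 0 -1.5 0;1 0 0 -1.5 0;1 0 0 0 0;1 0 0 30 0;1 0 0 65 0;1 0 0 100 0;1 0 -20 110 0;1 0 -20 110 0")

```text
time: 30.12
ee_pos: [0.6195, -0.1216, 0.2084]
tcp_rot: [-179.9, 0.4, 180.0]
wrist_force: [0.6, -0.9, 0.5]
opening: 0.0857
```

```bash
python3 - <<'E'
from h import *
o,im=snap("wrist");print(o['ee_pos'],o['tcp_rot'],o['opening'],o['wrist_force'],o['torque']);np.save('o18.npy',o,allow_pickle=True)
cv2.imwrite('pics/w18.png',cv2.resize(np.clip(im[:,:,::-1]*1.8,0,255).astype(np.uint8),None,fx=1.5,fy=1.5))
d=camera("side");crop(d,220,120,370,270,4,'pics/d18.png')
E
```

```text
[ 0.61950494 -0.12161198  0.20836096] [-179.87811957    0.38276391  179.96008193] 0.08571514510401917 [ 0.56092055 -0.85441618  0.47782204] [ 0.02906231  0.0422074  -0.01019474]
```

View pics/w18.png

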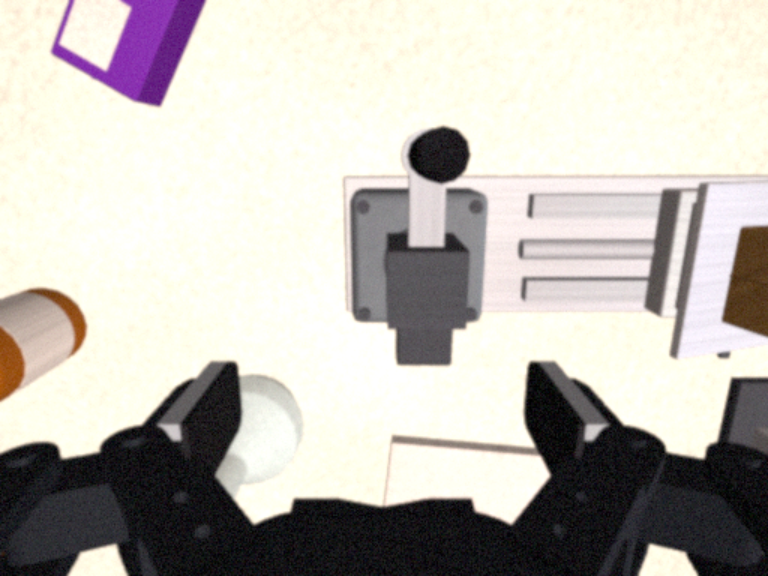

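View pics/d18.png

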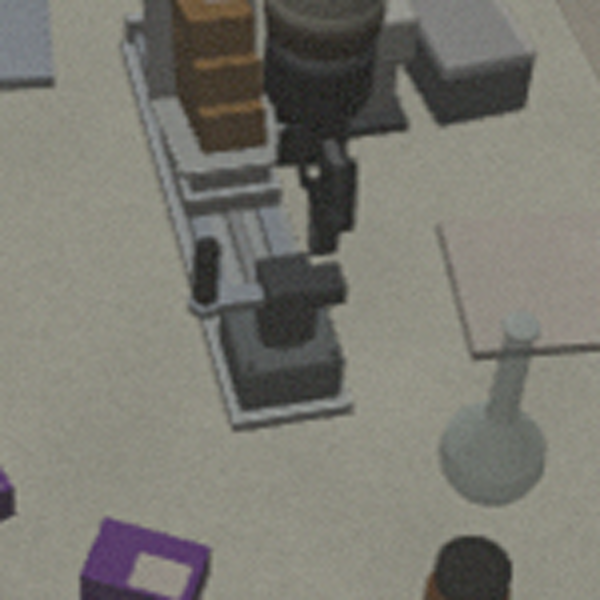

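```bash
python3 - <<'E'
from h import *
o=np.load('o18.npy',allow_pickle=True).item()
P=onz("wrist",np.array([(387,249),(467,249),(466,328),(387,326)])/1.5-.2,.124,o);print(P.round(4),P.mean(0))
print(onz("wrist",np.array([(440.5,154)])/1.5-.2,.169,o))
E
```

```text
[[ 0.5963 -0.1199  0.124 ]
 [ 0.5964 -0.0813  0.124 ]
 [ 0.637  -0.0798  0.124 ]
 [ 0.6359 -0.1198  0.124 ]] [ 0.61637793 -0.10020215  0.124     ]
[[ 0.55216262 -0.10066259  0.169     ]]
```

Emit:
play_rows(commands="1 -20 8 0 0;1 -50 18 0 0;1 -67 21.5 -10 0;1 -67 21.5 -40 0;1 -67 21.5 -70 0;1 -67 21.5 -86 0;1 -67 21.5 -86 0;0 -67 21.5 -86 0;0 -67 21.5 -86 0;0 -67 21.5 -86 0", force=40)

```text
time: 31.05
ee_pos: [0.5519, -0.098, 0.1191]
tcp_rot: [-180.0, 0.1, -180.0]
wrist_force: [-0.6, -0.3, 0.6]
opening: 0.0516
```

Emit:
play_rows(commands="0 0 0 0 0;0 0 0 0 0;0 0 0 0 0;0 0 0 0 0;0 0 0 0 0;0 0 0 0 0;0 0 0 0 0;0 0 0 0 0")

```text
time: 31.72
ee_pos: [0.5513, -0.0981, 0.118]
tcp_rot: [-180.0, 0.0, -180.0]
wrist_force: [-0.7, -0.9, 4.0]
opening: 0.0198
```

Emit:
play_rows(commands="0 1 8.5 0 0;0 3.3 18.1 0 0;0 7.2 27.5 0 0;0 12.6 36.2 0 0;0 19.2 44 0 0;0 27 50.6 0 0;0 35.7 55.9 0 0;0 45.1 59.8 0 0;0 55 62.2 0 0;0 65.2 63 0 0")

```text
time: 32.55
ee_pos: [0.6164, -0.0341, 0.1182]
tcp_rot: [180.0, -0.0, -179.9]
wrist_force: [-3.0, 1.2, 8.2]
opening: 0.02
```

```bash
python3 - <<'E'
from h import *
o,im=snap("wrist");print(o['ee_pos'],o['tcp_rot'],o['opening'],o['wrist_force'],o['torque'])
d=camera("scene");crop(d,200,100,400,280,3,'pics/s19.png')
E
```

```text
[ 0.61635533 -0.03407062  0.11820818] [ 1.79961338e+02 -2.80937198e-02 -1.79948221e+02] 0.02000200297640587 [-2.98269723  1.21697451  8.22822438] [-0.14569861  0.89481302  0.01777774]
```

View pics/s19.png

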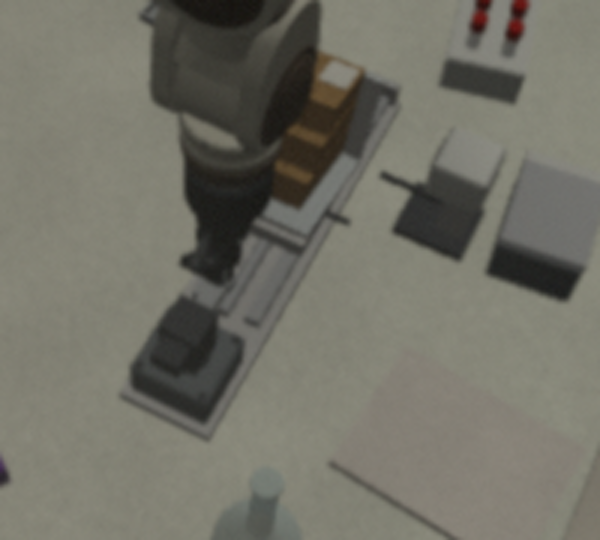

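Emit:
play_rows(commands="0 20.1 -3.2 0 0;0 38.2 -12.4 0 0;0 52.6 -26.8 0 0;0 61.8 -44.9 0 0;0 65 -65 0 0;0 61.8 -85.1 0 0;0 52.6 -103.2 0 0;0 38.2 -117.6 0 0;0 20.1 -126.8 0 0;0 0 -130 0 0")

```text
time: 33.48
ee_pos: [0.617, -0.1657, 0.1181]
tcp_rot: [179.9, 0.2, 180.0]
wrist_force: [4.1, 6.5, 2.6]
opening: 0.0196
```

Emit:
play_rows(commands="0 -20.1 3.2 0 0;0 -38.2 12.4 0 0;0 -52.6 26.8 0 0;0 -61.8 44.9 0 0;0 -65 65 0 0;0 -61.8 85.1 0 0;0 -52.6 103.2 0 0;0 -38.2 117.6 0 0;0 -20.1 126.8 0 0;0 0 130 0 0")

```text
time: 34.32
ee_pos: [0.6162, -0.0338, 0.1182]
tcp_rot: [-180.0, -0.0, -179.9]
wrist_force: [-4.2, -8.1, 3.9]
opening: 0.0202
```

```bash
python3 - <<'E'
from h import *
o,im=snap("wrist");print(o['ee_pos'],o['tcp_rot'],o['opening'],o['wrist_force'],o['torque'])
d=camera("scene");crop(d,200,100,400,280,3,'pics/s20.png')
E
```

```text
[ 0.61624257 -0.03376523  0.11823758] [-1.79960448e+02 -3.89183373e-02 -1.79931110e+02] 0.020158001963959112 [-4.17562577 -8.14507582  3.86984552] [-2.22625698  0.95735997  0.06115117]
```

View pics/s20.png

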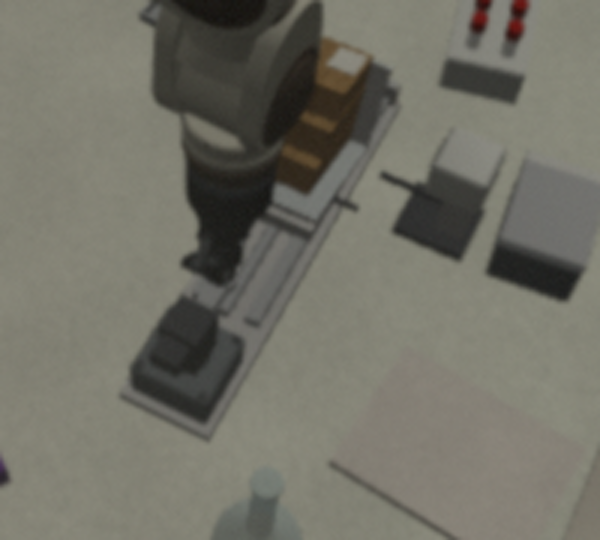

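Emit:
play_rows(commands="0 20.1 -3.2 0 0;0 38.2 -12.4 0 0;0 52.6 -26.8 0 0;0 61.8 -44.9 0 0;0 65 -65 0 0;0 61.8 -85.1 0 0;0 52.6 -103.2 0 0;0 38.2 -117.6 0 0;0 20.1 -126.8 0 0;0 0 -130 0 0")

```text
time: 35.25
ee_pos: [0.6171, -0.1657, 0.1182]
tcp_rot: [179.9, 0.2, 180.0]
wrist_force: [4.1, 7.2, 3.0]
opening: 0.0199
```

Emit:
play_rows(commands="0 -20.1 3.2 0 0;0 -38.2 12.4 0 0;0 -52.6 26.8 0 0;0 -61.8 44.9 0 0;0 -65 65 0 0;0 -61.8 85.1 0 0;0 -52.6 103.2 0 0;0 -38.2 117.6 0 0;0 -20.1 126.8 0 0;0 0 130 0 0")

```text
time: 36.08
ee_pos: [0.6164, -0.0339, 0.1184]
tcp_rot: [-179.9, -0.0, -179.9]
wrist_force: [-4.4, -8.1, 4.4]
opening: 0.0201
```

Emit:
play_rows(commands="0 20.1 -3.2 0 0;0 38.2 -12.4 0 0;0 52.6 -26.8 0 0;0 61.8 -44.9 0 0;0 65 -65 0 0;0 61.8 -85.1 0 0;0 52.6 -103.2 0 0;0 38.2 -117.6 0 0;0 20.1 -126.8 0 0;0 0 -130 0 0")

```text
time: 36.92
ee_pos: [0.6171, -0.1659, 0.1182]
tcp_rot: [180.0, 0.2, 180.0]
wrist_force: [4.0, 6.4, 3.2]
opening: 0.0202
```

Emit:
play_rows(commands="0 -20.1 3.2 0 0;0 -38.2 12.4 0 0;0 -52.6 26.8 0 0;0 -61.8 44.9 0 0;0 -65 65 0 0;0 -61.8 85.1 0 0;0 -52.6 103.2 0 0;0 -38.2 117.6 0 0;0 -20.1 126.8 0 0;0 0 130 0 0")

```text
time: 37.75
ee_pos: [0.6162, -0.0337, 0.1183]
tcp_rot: [-180.0, -0.0, -179.9]
wrist_force: [-4.4, -7.6, 3.5]
opening: 0.0202
```

```bash
python3 - <<'E'
from h import *
o,im=snap("wrist");print(o['ee_pos'],o['tcp_rot'],o['opening'],o['wrist_force'],o['torque'])
d=camera("scene");cv2.imwrite('pics/s21raw.png',d[:,:,::-1]);crop(d,290,130,370,190,9,'pics/s21.png')
d=camera("side");cv2.imwrite('pics/d21raw.png',d[:,:,::-1]);crop(d,250,110,340,170,8,'pics/d21.png')
E
```

```text
[ 0.61623287 -0.03372626  0.11831449] [-1.79960214e+02 -3.74829093e-02 -1.79926042e+02] 0.02018271451443512 [-4.4393039  -7.61839031  3.45883042] [-2.24576526  1.06298623  0.0188186 ]
```

View pics/s21.png

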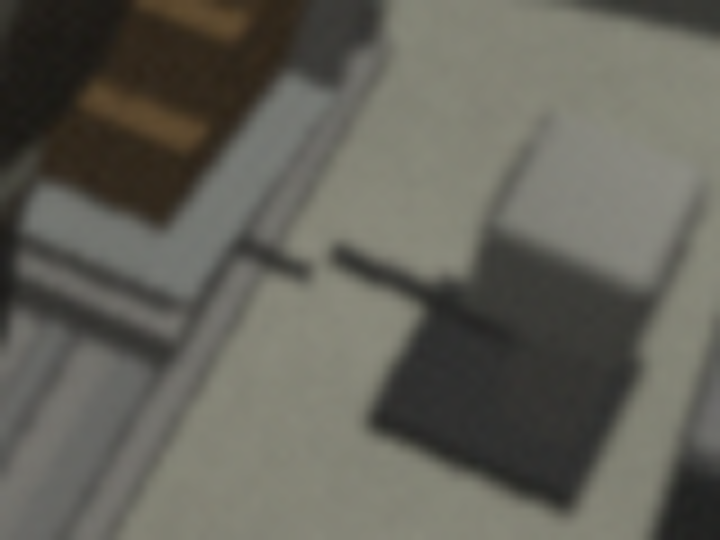

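View pics/d21.png

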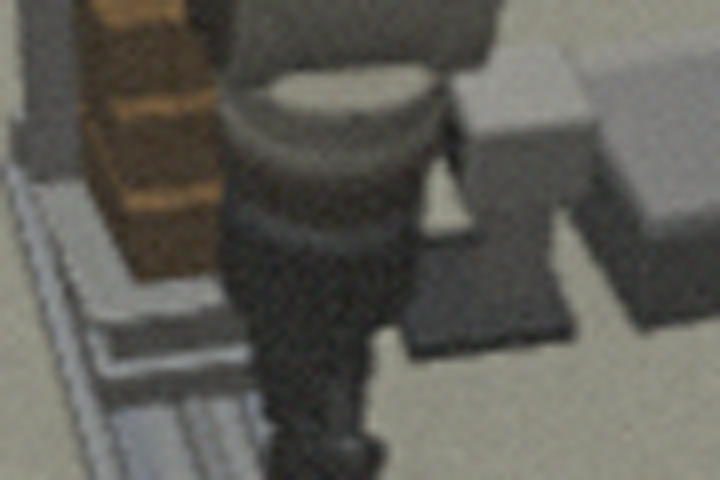

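```bash
python3 - <<'E'
from h import *
print(onz("scene",np.array([(308,271),(335,254)])/9+[290,130]-.44,.044))
# centre lines: pointer bar (250,245)->(308,272), reader bar (335,254)->(430,292)
print(onz("scene",np.array([(250,243),(308,271),(335,254),(430,291)])/9+[290,130]-.44,.044))
E
```

```text
[[0.68836794 0.18078761 0.044     ]
 [0.69376181 0.19213408 0.044     ]]
[[0.66541468 0.18202655 0.044     ]
 [0.68836794 0.18078761 0.044     ]
 [0.69376181 0.19213408 0.044     ]
 [0.72950636 0.19357326 0.044     ]]
```

Emit:
play_rows(commands="0 20.1 -3.2 0 0;0 38.2 -12.4 0 0;0 52.6 -26.8 0 0;0 61.8 -44.9 0 0;0 65 -65 0 0;0 61.8 -85.1 0 0;0 52.6 -103.2 0 0;0 38.2 -117.6 0 0;0 20.1 -126.8 0 0;0 0 -130 0 0")

```text
time: 38.73
ee_pos: [0.6171, -0.1657, 0.1182]
tcp_rot: [179.9, 0.2, 180.0]
wrist_force: [5.1, 7.0, 3.6]
opening: 0.0199
```

Emit:
play_rows(commands="0 -10.2 0.8 0 0;0 -20.1 3.2 0 0;0 -24.3 4.7 0 0;0 -24.3 4.7 0 0;0 -24.3 4.7 0 0")

```text
time: 39.15
ee_pos: [0.5924, -0.1607, 0.1185]
tcp_rot: [-179.9, 0.1, 180.0]
wrist_force: [-2.1, -3.1, 9.3]
opening: 0.0199
```

```bash
python3 - <<'E'
from h import *
o,im=snap("wrist");print(o['ee_pos'],o['opening'],o['wrist_force'])
cv2.imwrite('pics/w22.png',cv2.resize(np.clip(im[:,:,::-1]*1.8,0,255).astype(np.uint8),None,fx=1.5,fy=1.5))
d=camera("scene");crop(d,290,130,370,190,9,'pics/s22.png')
d=camera("side");crop(d,250,110,340,170,8,'pics/d22.png')
E
```

```text
[ 0.59238432 -0.16065434  0.11854793] 0.019876292374737915 [-2.13429104 -3.07482147  9.30119837]
```

View pics/s22.png

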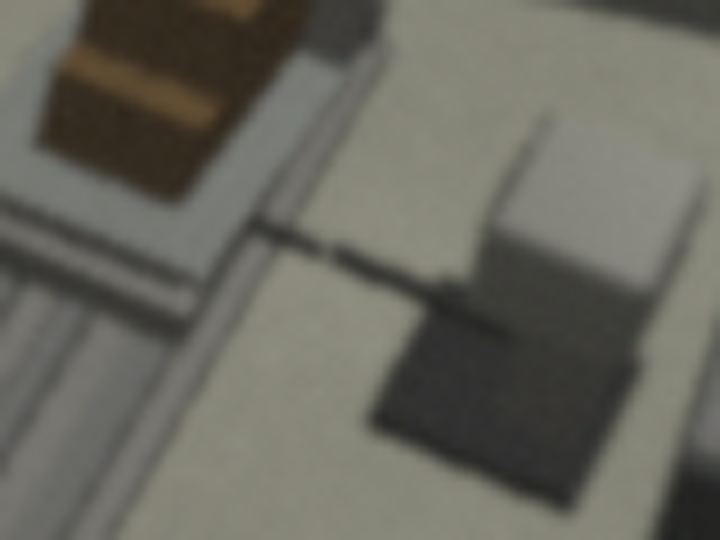

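View pics/d22.png

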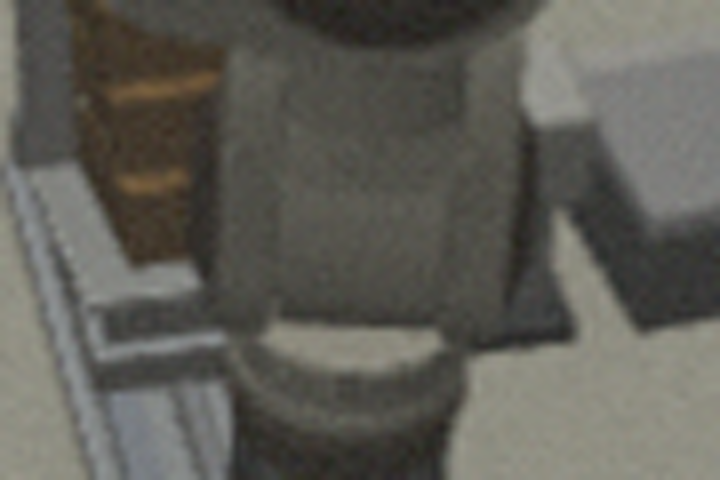

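View pics/w22.png

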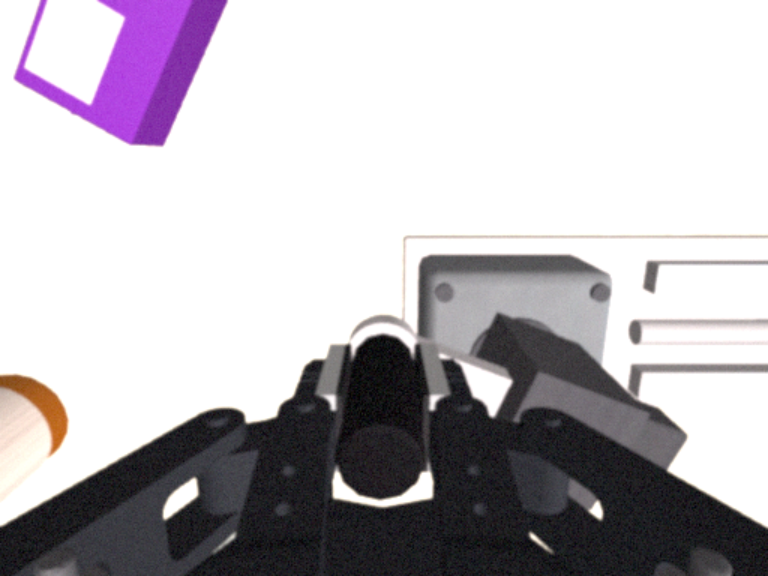

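Emit:
play_rows(commands="0 0 0 0 0;0 0 0 0 0;0.7 0 0 0 0;0.7 0 0 0 0;1 0 0 10 0;1 0 0 40 0;1 0 0 75 0;1 5 10 95 7;1 10 20 110 14;1 20 35 110 21")

```text
time: 40.13
ee_pos: [0.6127, -0.1257, 0.2323]
tcp_rot: [-179.8, 0.2, -158.7]
wrist_force: [0.4, 0.3, 0.3]
opening: 0.0852
```

Emit:
play_rows(commands="1 5 10 0 7;1 5 25 0 14;1 5 25 0 21;1 5 25 0 28;1 5 25 0 35;1 5 25 0 42;1 5 25 0 47;1 5 25 0 47;1 5 25 0 47")

```text
time: 40.88
ee_pos: [0.6171, -0.1002, 0.2278]
tcp_rot: [180.0, -0.0, -112.2]
wrist_force: [-0.4, -0.6, 0.5]
opening: 0.0855
```

```bash
python3 - <<'E'
from h import *
o,im=snap("wrist");print(o['ee_pos'],o['tcp_rot'],o['opening'],o['wrist_force'],o['q']);np.save('o23.npy',o,allow_pickle=True)
cv2.imwrite('pics/w23.png',cv2.resize(np.clip(im[:,:,::-1]*1.8,0,255).astype(np.uint8),None,fx=1.5,fy=1.5))
E
```

```text
[ 0.61706412 -0.10019243  0.22775582] [ 1.79977135e+02 -4.40629948e-03 -1.12153508e+02] 0.08547598716848313 [-0.44390496 -0.60082539  0.47486594] [-9.22297945e+00  1.56853283e+01  2.19615620e+01  9.62995050e+01
  8.21963017e-04 -7.70694707e+01]
```

View pics/w23.png

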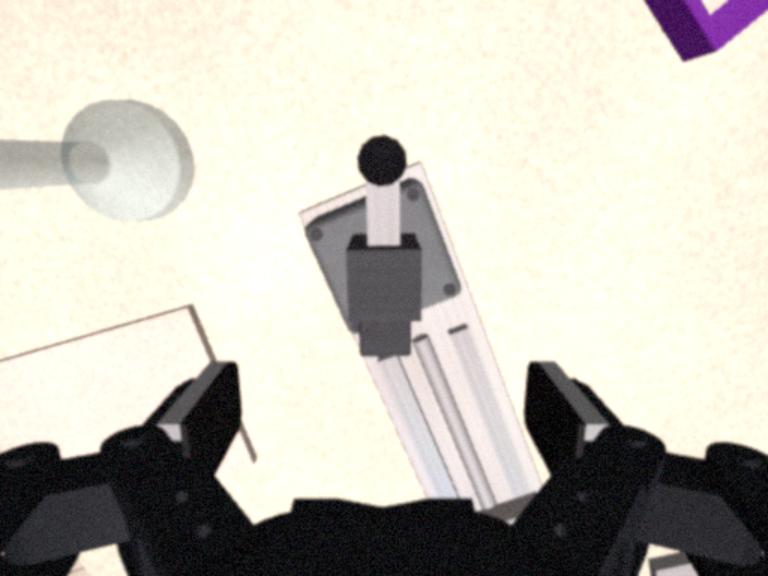

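```bash
python3 - <<'E'
from h import *
d=camera("scene");crop(d,310,140,360,180,14,'pics/s24.png')
d=camera("side");crop(d,270,120,330,165,13,'pics/d24.png')
E
```

```text
(no output)
```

View pics/s24.png

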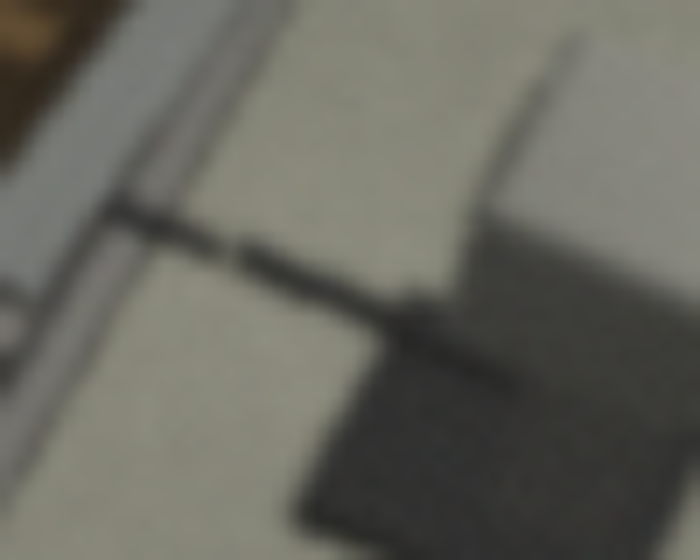

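View pics/d24.png

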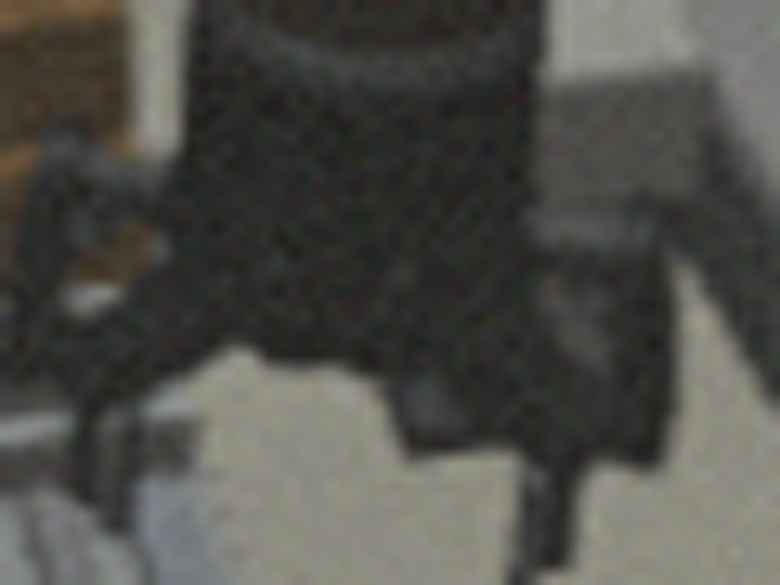

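Emit:
play_rows(commands="1 -0.5 0 -30 0;1 -0.5 0 -65 0;1 -0.5 0 -100 0;1 -0.5 0 -125 0;1 -0.5 0 -135 0;1 -0.5 0 -135 0;0 -0.5 0 -135 0;0 -0.5 0 -135 0;0 -0.5 0 -135 0;0 -0.5 0 -135 0", force=70)

```text
time: 41.87
ee_pos: [0.6169, -0.1002, 0.0946]
tcp_rot: [-179.9, 0.0, -112.0]
wrist_force: [-15.8, 4.4, 41.7]
opening: 0.0387
```

Emit:
play_rows(commands="0 0 0 0 0;0 0 0 0 0;0 0 0 0 0;0 0 0 0 0;0 0 0 0 0")

```text
time: 42.28
ee_pos: [0.6168, -0.1002, 0.0948]
tcp_rot: [-179.9, 0.0, -112.0]
wrist_force: [-4.2, 1.4, 8.2]
opening: 0.0392
```

Emit:
play_rows(commands="0 0 0 5 0;0 0 0 12 0;0 0 0 20 0;0 0 0 28 0;0 0 0 38 0;0 0 0 48 0;0 0 0 48 0")

```text
time: 42.87
ee_pos: [0.6175, -0.1005, 0.1439]
tcp_rot: [-179.8, 0.0, -112.0]
wrist_force: [1.1, -0.0, -2.3]
opening: 0.0391
```

```bash
python3 - <<'E'
from h import *
o,im=snap("wrist");print(o['ee_pos'],o['tcp_rot'],o['opening'],o['wrist_force'],o['torque'])
cv2.imwrite('pics/w25.png',np.clip(im[:,:,::-1]*1.8,0,255).astype(np.uint8))
d=camera("scene");crop(d,310,140,360,180,14,'pics/s25.png')
E
```

```text
[ 0.61748979 -0.10053497  0.14393596] [-1.79794099e+02  4.43621252e-02 -1.12001887e+02] 0.03908315150041984 [ 1.12996932e+00 -4.73615802e-04 -2.33668466e+00] [-0.02311309 -0.05151226  0.06310417]
```

View pics/w25.png

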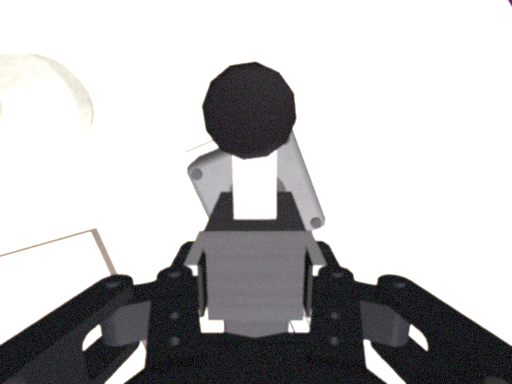

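View pics/s25.png

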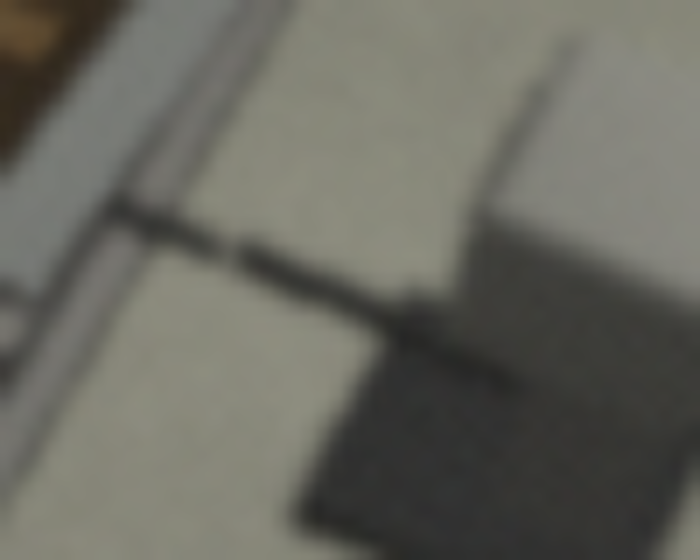

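Emit:
play_rows(commands="0 -15 0 5 0;0 -45 2 5 0;0 -80 5 5 0;0 -115 15 5 -5;0 -145 35 5 -10;0 -170 65 5 -15;0 -185 100 5 -20;0 -195 135 5 -25;0 -197 170 5 -30;0 -197 205 5 -35")

```text
time: 43.8
ee_pos: [0.4184, 0.1059, 0.1457]
tcp_rot: [-180.0, 0.0, -147.3]
wrist_force: [1.9, -0.3, -4.0]
opening: 0.0391
```

Emit:
play_rows(commands="0 0 35 0 -5;0 0 70 0 -10;0 0 105 0 -15;0 0 140 0 -20;0 0 175 0 -20;0 0 210 0 -20;0 0 235 0 -20;0 0 250 0 -20;0 0 253 0 -20;0 0 253 0 -20")

```text
time: 44.63
ee_pos: [0.4192, 0.3579, 0.1449]
tcp_rot: [-180.0, -0.1, -166.9]
wrist_force: [0.6, -0.9, -4.5]
opening: 0.0389
```

```bash
python3 - <<'E'
from h import *
o,im=snap("wrist");print(o['ee_pos'],o['tcp_rot'],o['opening'],o['wrist_force'],o['torque'])
cv2.imwrite('pics/w26.png',np.clip(im[:,:,::-1]*1.8,0,255).astype(np.uint8))
d=camera("side");crop(d,140,60,340,240,3,'pics/d26.png')
E
```

```text
[0.41924076 0.35785681 0.14494665] [-1.79950033e+02 -6.75885363e-02 -1.66927885e+02] 0.0388686979281469 [ 0.5699723  -0.89070816 -4.54770925] [-0.02567014 -0.00421413 -0.02978587]
```

View pics/w26.png

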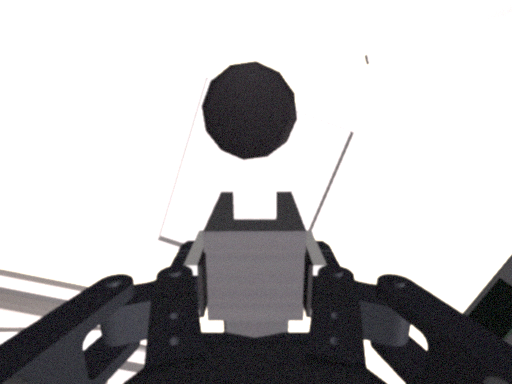

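View pics/d26.png

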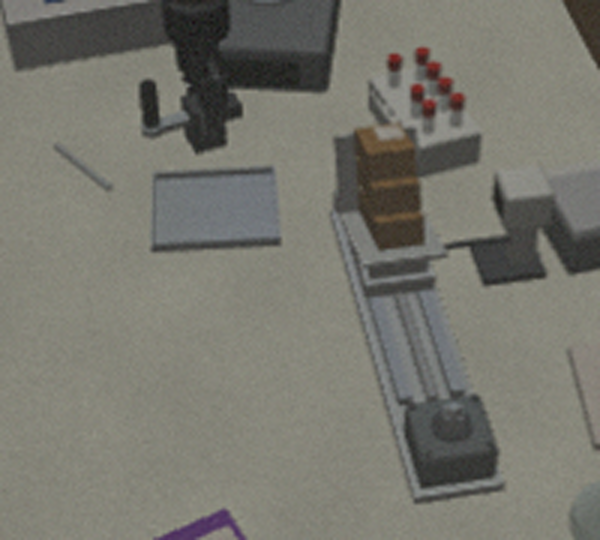

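Emit:
play_rows(commands="0 2 0 -25 0;0 2 0 -55 0;0 2 0 -80 0;0 2 0 -95 0;0 2 0 -103 0;0 2 0 -107 0;0 2 0 -109 0;0 2 0 -109 0")

```text
time: 45.4
ee_pos: [0.4221, 0.3575, 0.0375]
tcp_rot: [180.0, 0.1, -167.0]
wrist_force: [0.3, -0.2, -4.4]
opening: 0.0388
```

Emit:
play_rows(commands="0 0 0 -1 0;0 0 0 -2.5 0;0 0 0 -3 0;0 0 0 -3 0")

```text
time: 45.73
ee_pos: [0.4223, 0.3582, 0.0352]
tcp_rot: [180.0, 0.1, -167.0]
wrist_force: [-1.1, -0.2, 4.4]
opening: 0.0392
```

Contact, so I'll release and rise straight up.

Emit:
play_rows(commands="0.7 0 0 0 0;0.7 0 0 0 0;1 0 0 0 0;1 0 0 2 0;1 0 0 15 0;1 0 0 45 0;1 0 0 80 0;1 0 0 120 0;1 0 0 155 0;1 -10 -20 180 0")

```text
time: 46.57
ee_pos: [0.4126, 0.3395, 0.2175]
tcp_rot: [179.9, 0.2, -166.9]
wrist_force: [1.9, 0.4, 1.0]
opening: 0.0856
```

Emit:
play_rows(commands="1 0 -40 20 0;1 0 -80 40 0;1 0 -120 60 0;1 0 -140 80 0;1 0 -140 80 0;1 0 -140 80 0")

```text
time: 47.07
ee_pos: [0.412, 0.1966, 0.2963]
tcp_rot: [179.9, 0.2, -167.1]
wrist_force: [0.9, 0.5, -0.4]
opening: 0.0852
```

```bash
python3 - <<'E'
from h import *
o=get_obs();print(o['ee_pos'],o['time'],o['wrist_force'])
d=camera("scene");crop(d,210,70,370,250,3.3,'pics/s27.png')
d=camera("side");crop(d,170,70,370,240,3.8,'pics/d27.png')
E
```

```text
[0.4119961  0.19664392 0.29633288] 47.0667 [ 0.8975582   0.54337326 -0.40840889]
```

View pics/s27.png

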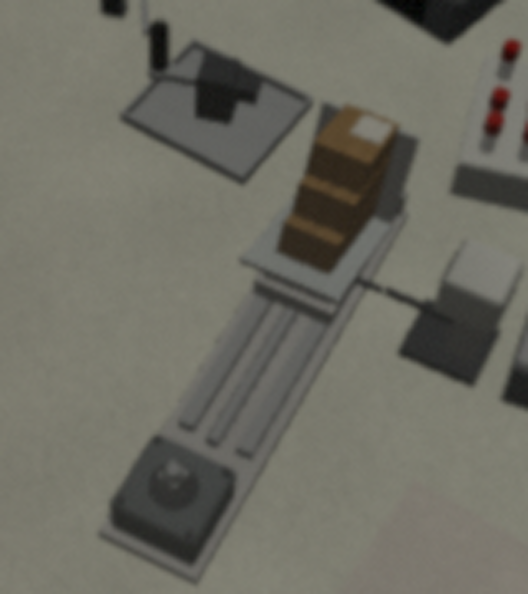

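View pics/d27.png

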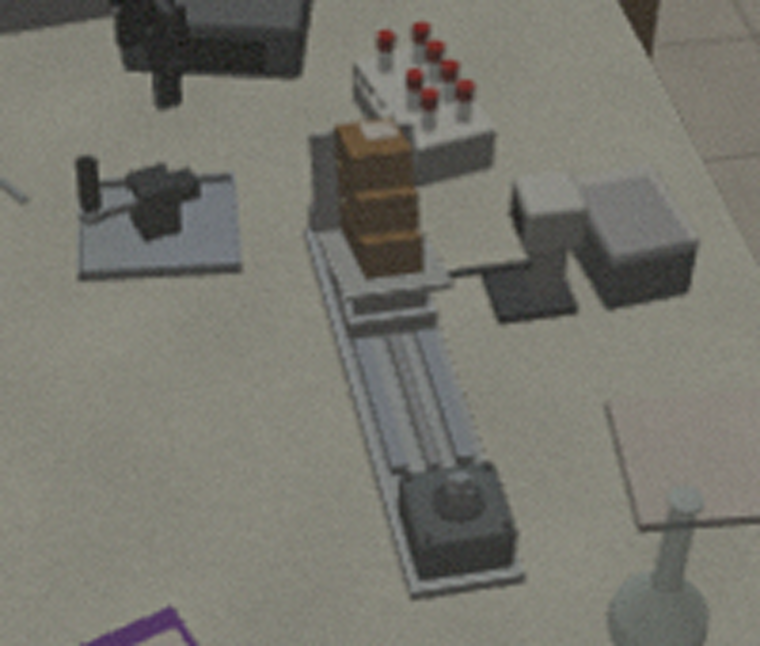

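The crank stands upright in the dish and the pointers line up. I'll take one last wrist look at the stack and pointers.

Emit:
play_rows(commands="1 10 -15 5 -7;1 20 -30 10 -14;1 35 -45 20 -21;1 50 -60 30 -28;1 65 -75 40 -35;1 80 -85 50 -42;1 95 -85 55 -49;1 110 -85 55 -56;1 120 -85 55 -63;1 130 -85 55 -70")

```text
time: 48.0
ee_pos: [0.5424, 0.1138, 0.3471]
tcp_rot: [-179.9, -0.1, 122.7]
wrist_force: [0.3, -0.3, -0.7]
opening: 0.0854
```

Emit:
play_rows(commands="1 10 0 0 -7;1 20 0 0 -14;1 30 0 0 -21;1 45 0 0 -28;1 60 0 0 -33;1 70 0 0 -33;1 70 0 0 -33;1 70 0 0 -33")

```text
time: 48.67
ee_pos: [0.6117, 0.1137, 0.3469]
tcp_rot: [-179.8, 0.0, 90.1]
wrist_force: [0.4, -0.0, 0.9]
opening: 0.0852
```

```bash
python3 - <<'E'
from h import *
o,im=snap("wrist");print(o['ee_pos'],o['tcp_rot']);np.save('o28.npy',o,allow_pickle=True)
cv2.imwrite('pics/w28.png',cv2.resize(np.clip(im[:,:,::-1]*1.5,0,255).astype(np.uint8),None,fx=1.5,fy=1.5))
E
```

```text
[0.61173168 0.11369883 0.34689272] [-1.79837423e+02  2.31932243e-02  9.01081272e+01]
```

View pics/w28.png

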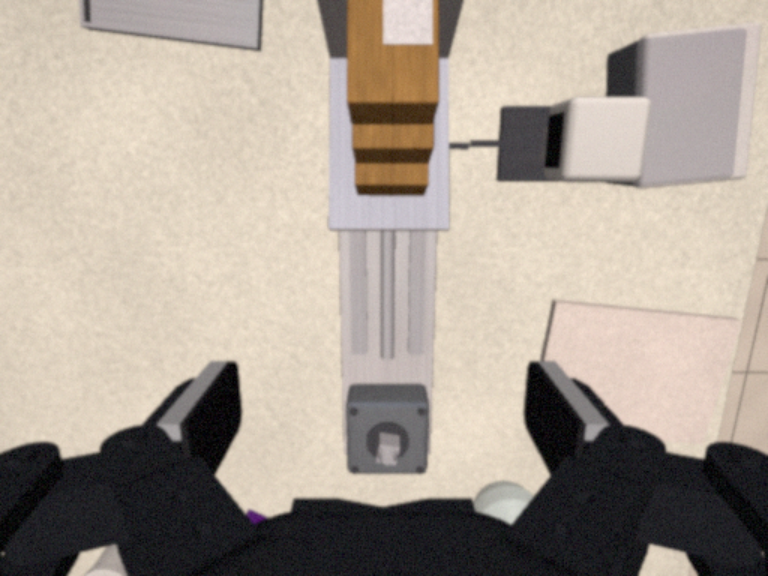

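```bash
python3 - <<'E'
from h import *
o=get_obs();acc=np.mean([camera("wrist").astype(float) for _ in range(6)],0)
cv2.imwrite('pics/w29.png',cv2.resize(np.clip(acc[80:112,285:345,::-1]*1.5,0,255).astype(np.uint8),None,fx=12,fy=12,interpolation=cv2.INTER_CUBIC))
g=acc.mean(2)
def cen(u):
    col=255-g[85:110,u]; col=np.clip(col-np.percentile(col,60)-8,0,None);return (col*np.arange(85,110)).sum()/col.sum()
for u in range(298,338,2):
    v=cen(u);print(u,round(v,2),onz("wrist",[(u,v)],.044,o)[0].round(4))
E
```

```text
298 96.52 [0.6696 0.1909 0.044 ]
300 96.52 [0.6723 0.1909 0.044 ]
302 96.46 [0.675 0.191 0.044]
304 96.44 [0.6777 0.191  0.044 ]
306 96.44 [0.6804 0.191  0.044 ]
308 96.48 [0.6831 0.191  0.044 ]
310 96.46 [0.6858 0.191  0.044 ]
312 95.89 [0.6885 0.1917 0.044 ]
314 94.95 [0.6911 0.1929 0.044 ]
316 94.93 [0.6938 0.193  0.044 ]
318 94.93 [0.6965 0.193  0.044 ]
320 94.9 [0.6992 0.193  0.044 ]
322 94.86 [0.7019 0.1931 0.044 ]
324 94.88 [0.7045 0.1931 0.044 ]
326 94.9 [0.7072 0.193  0.044 ]
328 94.94 [0.7099 0.193  0.044 ]
330 95.11 [0.7126 0.1928 0.044 ]
332 nan [nan nan nan]
334 nan [nan nan nan]
336 nan [nan nan nan]<stdin>:6: RuntimeWarning: invalid value encountered in scalar divide
```

View pics/w29.png

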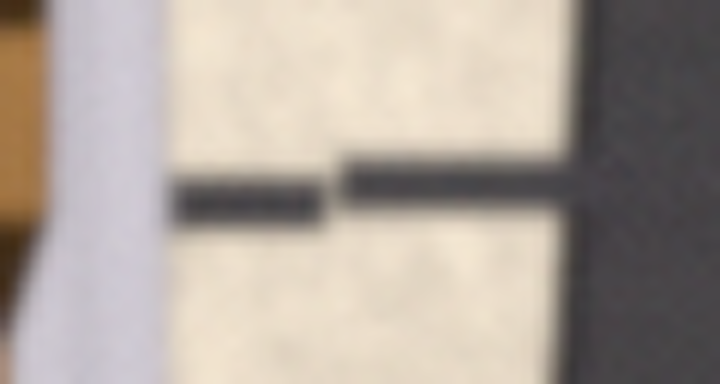

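```bash
python3 - <<'E'
from h import *
o=np.load('o28.npy',allow_pickle=True).item()
def W(p,z): return onz("wrist",np.array(p,float)/1.5-.2,z,o).round(4)
C,S=.9553,.2955
y0=W([(390,57.5)],.055)[0,1];print('corner y',y0, 'tray edge',W([(390,229)],.0976)[0,1]+.1376)
y0=.186+.0753
for nm,px,y,z in (("B bot",[(360,194),(424,194)],-.116,0),("B top",[(355,188),(428,188)],-.116,.036),("C bot",[(355,162),(429,162)],-.100,.036),("C top",[(352,149),(433,149)],-.100,.072),("D bot",[(352,124),(433,124)],-.084,.072),("D top",[(348,103),(438,103)],-.084,.108)):
    wy=y0+y*C+z*S;wz=.055-y*S+z*C;print(nm,'exp y',round(wy,4),W(px,wz)[:,:2])
E
```

```text
corner y 0.2608 tray edge 0.2609
B bot exp y 0.1505 [[0.5931 0.1511]
 [0.646  0.1512]]
B top exp y 0.1611 [[0.591  0.158 ]
 [0.646  0.1581]]
C bot exp y 0.1764 [[0.591  0.1769]
 [0.6467 0.177 ]]
C top exp y 0.187 [[0.5911 0.1858]
 [0.646  0.1859]]
D bot exp y 0.2023 [[0.591  0.2021]
 [0.646  0.2022]]
D top exp y 0.213 [[0.591  0.212 ]
 [0.6453 0.212 ]]
```

The stack is in place, square and centred (x 0.6185 against the tray middle at 0.617). The crank is standing in its dish and the robot is clear of everything, so I'm handing in.

```bash
python3 -c "
from workcell import *
print(job_done())"
```

```text
the job is handed in; nothing more can be done
None
```

The job is done and handed in at about 49 s of the 210 s; no verdict was reported.

**Stack:** Three cartons were present, the 116, 100 and 84 mm ones; the 132 mm one was absent. I stacked them longest at the bottom, label up, against the backstop. In the last wrist picture their edges are within about 1.5 mm of the flush positions, except one top-edge reading on the bottom carton that was 3 mm off. That carton's bottom edge agreed to 0.7 mm, so I put this down to picking the pixel. The stack is about 1.5 mm off the tray's middle line and square.

**Winding:** I seated the crank on the shaft and wound about 3.8 turns clockwise by the knob. From the scene camera the pointers looked in line within 1 mm. The closer overhead wrist view shows the carriage about 2.0 mm short of the reader; the limit is 4 mm, so I left it.

**Crank:** It is lifted off and standing upright in its dish, and the arm is clear of everything. When I closed on the hub to lift it off, the wrist force briefly read 41.7 N, which I took to be on the fingers rather than the gripper's body.

**Flask and jar:** The arm did not touch either of them in any step. I made no final measurement of their positions.

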